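# Seat a plaster mould in its bench holder and lay its cover on top

### The arm

A 7-joint arm with a two-finger parallel gripper is mounted at the origin on the work surface. World frame = base frame: x ahead of the robot, y to its left, z up, the work surface at z = 0. Lengths are in m, angles in rad, forces in N, time in s.
With the tool pointing down it reaches from about 0.425 to 0.925 m from the base axis. Payload 6.8 kg.
Tool frame: the origin (TCP) lies between the finger pads; the fingertips stand r.tip_extent ahead of it and the grasp point (between the pads) lies 5 mm behind it (r.tip_extent is the distance from the TCP to the fingertips, in m); y points along the fingers, x is the direction in which the jaws open and shut, and the axes are right-handed (so a half turn about y gives the same grasp; the last joint's range is limited). The gripper opens to 85 mm and grips with 20 to 120 N. Pads are 22 mm wide; open, the fingers measure 114 mm over their backs; the gripper's body (76 mm by 85 mm) begins 54 mm behind the grasp point. The pads swing forward as they close: fully open they stand 13 mm farther back than shut.
Start: joints at [1.02, 0.477, 0.022, 1.555, -0.011, 1.109, -0.083], TCP at [0.289, -0.61, 0.245] pointing down, gripper open.
Joint ranges: [-2.96, 2.96], [-0.34, 2.1], [-1.41, 1.46], [0.24, 2.44], [-1.37, 4.51], [0.17, 1.92], [-2.96, 2.96]. Speed limits (rad/s): [2.39, 2.39, 3.14, 3.14, 3.14, 3.14, 3.14].

### API

Orientations are given as a rotation vector (axis times angle).
In Python, from bench import r gives the robot as it stands.
- The arm moves only by the tool send_rows, never from a script. Its argument "plan" is a list of rows, each a list of 5 numbers: the shift along the tool's x, y, z in cm, then the turn about the tool's y in degrees, then the opening, from 0 (shut) to 1 (fully open). In form: [[dx, dy, dz, spin, grip], ...]. A call has 1 to 12 rows; each row shifts and turns the commanded pose from where the row before left it, along the tool's axes as they then stand; what a row does not reach is not made up. A row lasts 1/8 s, in which the tool goes at most 62.5 mm and 10.7 degrees, less where a joint would pass 70% of its speed; a pose out of reach is approached as far as the arm can. A call is refused whole if a number of a shift passes 6.25 or a number of a turn 10.7, either way. A call with a gripper value outside its range is refused whole. The fingers move at their own pace and stop on an object; "force" is the grip in N (left out, the last holds). Time passes only in rows, so rows that do not move let the fingers close. It gives the time, the measured TCP pose, the force and the opening at its end, in the units of the state.
- r.get_obs(): the state, without advancing time (a new reading comes with each control period).
- r.grab_frame(name): name is "scene" or "top" or "wrist"; returns a dict with "image" (400x640x3 uint8, red, green, blue), "camera_matrix" (3x3 intrinsics, pixels), "cam_to_world" (4x4, takes a point from camera to world coordinates). Camera axes: x right, y down, z forward; pixel columns grow to the right and rows downward; lengths in m; the calibration is good to about 2 mm. A picture is of the moment at which its call begins. There is no depth.
- r.hand_in(): hands the job in, once; it reports no verdict.
Trained networks look in the newest picture that a camera, given by its name, has taken for a name from the list of things; names that differ only in an ending like _2 or _b are one class to them, and where a whole thing is asked for, a point or a joint stands for the part that bears it (a point fixed in the world has none). Each returns a list of dicts, best first, with "p" (0 to 1); they miss things now and then, are a little off and sometimes report something else, mostly with a low value. They report only what shows in the picture. A call takes as long as a camera call. They do not tell look-alikes from the thing itself.
- r.recognise(camera, target): "rect" ([left, top, right, bottom] in pixels, round what is visible of it).
The state is a dict: "clock": time; "joints": joint angles; "qvel": joint speeds; "tau": joint torques, N m; "tcp_pos": TCP position; "orientation": TCP orientation; "contact_force": force on the tool from outside, world axes, zero at the start; "moment": the same for the moment, N m; "grip_width": finger opening in m.
Only numpy, scipy, OpenCV 4.12 (cv2) and the standard library are available. Lean on these libraries where they do the work, as an engineer would, in place of code of your own. Each camera call takes 0.05 s, during which the arm holds its last target.

### The job

Take the white plaster mould from the sloping drying rack and seat it leaf side up in the pocket of the blue holder, flat and fully home. Then lay the wooden cover with the red handle flat on top of the mould, handle up, square with it and edges in line; set both down gently, for plaster chips, and leave the jar, the terracotta pot and the brush where they are.

Things in the scene. Friction and masses are not known exactly. Their poses are not given: they have to be found in the camera images.
- mould: loose white plaster block with a leaf relief drawn on its top face, 84 (x) by 56 (y) by 34 (z) mm, about 0.2 kg; origin at the centre of its underside, z out of the leaf face. It starts lying on the rack's slope, leaf side out, so its z leans 25 degrees from vertical towards the rack's front, its long side running up the slope. Grip it across the 56 mm side; at least 25 mm is free either side.
- cover: loose wooden cover: a flat pale board 84 (x) by 56 (y) by 12 (z) mm with a red handle bar on its middle, 60 (x) by 20 (y) mm and 26 mm high (top of the bar 38 mm above the underside), about 0.09 kg; origin at the centre of its underside, z out of the handle side. It starts on the rack's slope in the same way as the mould, in the bay beside it. Grip the bar across its 20 mm.
- rack: fixed wooden drying rack, 150 (x) by 280 (y) mm, about 77 mm high at its back; origin at the centre of its underside. Its front (-x) is low; its board rises towards its own +x at 25 degrees, with a 12 mm high stop strip along the low edge against which the parts rest and an 8 mm high divider between the two bays. The bay centres are 66 mm either side of the middle, in y.
- holder: fixed blue plastic holder plate, 150 (x) by 120 (y) by 26 (z) mm, lying level on the bench; origin at the centre of its underside. In its middle is a rectangular pocket, 88 (x) by 60 (y) mm with a small chamfer at the mouth, 12 mm deep. The mould stands 22 mm proud of the plate when home. It may go in either way round.
- pocket (a point): centre of the pocket's floor, 14 mm above the bench; axes as the holder's (x along the pocket's long side, z up)
- jar: loose green glass jar with a cap, 60 mm across, 85 mm tall, bystander; origin at the centre of its underside
- pot: loose terracotta beaker, 90 mm across, 100 mm tall, bystander; origin at the centre of its underside
- brush: loose wooden-handled brush about 200 mm long lying across the bench in front of the robot, bystander; origin at the middle of its underside, handle along its -x
Mind the look-alikes: they are no part of the job. Several things have the shape of the cover; the one meant has the colours described above. Leave any turquoise look-alike of the mould alone.

How it is judged:
On the way:
1. the mould lies home in the pocket, leaf side up, and is let go (horizontal distance between mould and pocket below 0.004 m and z of mould in the frame of pocket between -0.003 and 0.003 m and angle between the x axis of mould and the x axis of pocket, either way round below 0.05 rad and angle between mould's own z axis and vertical below 0.05 rad and contact force between mould and the fingers below 0.1 N), for 0.2 s.
At the end, for the whole second after the job is handed in: Mould leaf side up in the pocket: within 3 mm of its floor, 4 mm of centre, 0.05 rad square and level. Cover on it, handle up: within 3 mm of its top, 6 mm of centre, 0.1 rad square either way round, 0.05 rad level. Both at rest (horizontal distance between mould and pocket below 0.004 m and z of mould in the frame of pocket between -0.003 and 0.003 m and angle between the x axis of mould and the x axis of pocket, either way round below 0.05 rad and angle between each of mould, cover's own z axis and vertical below 0.05 rad and horizontal distance between cover and mould below 0.006 m and angle between the x axis of cover and the x axis of mould, either way round below 0.1 rad and z of cover in the frame of mould between 0.031 and 0.037 m and linear speed of each of cover, mould below 0.02 m/s); the robot touches nothing.
It fails at once if the jar, the pot or the brush is moved more than 30 mm (distance of any of jar, pot, brush from where it was at the start of the episode above 0.03 m).
It fails at once if the mould or the cover is dropped or rammed: more than 60 N between the mould and the holder or between the cover and the mould (contact force between mould and holder above 60 N or contact force between cover and mould above 60 N).
It also fails if it takes over 72 s, if anything falls off the work surface, if the arm or the gripper's body presses on something with over 40 N, if the wrist force passes 120 N, or if a joint passes its speed limit or range.

## Working session

There is one attempt and no reset: what is moved stays moved. The work goes in short steps, Python scripts to look and compute and a tool call to move; the robot and the scene stay as the last step left them, time stands still between calls to the robot, and variables do not carry over. Pictures are saved under pics/ and viewed, and the job is handed in when it is done.

Besides the shell and the picture viewer there is one more tool, called as name([rows], argument=value, ...), one row to a line, values as JSON. send_rows: Moves the arm, as the interface text tells. Its arguments: {"type":"object","properties":{"plan":{"type":"array","items":{"type":"array","items":{"type":"number"}}},"force":{"type":"number"}},"required":["plan"]}

```bash
ls; mkdir -p pics; python3 - <<'E'
from bench import r
import cv2
print(r.get_obs(), r.tip_extent)
for n in ["scene","top","wrist"]:
    f=r.grab_frame(n); cv2.imwrite(f"pics/{n}0.png",f["image"][:,:,::-1])
    print(n,f["camera_matrix"].tolist(),f["cam_to_world"].round(4).tolist())
    if n!="wrist":
        for t in ["mould","cover","rack","holder","jar","pot","brush"]:
            print(t,[(d["p"],d["rect"]) for d in r.recognise(n,t)])
E
```

```text
pics
{'clock': 0.0, 'joints': array([ 1.01990822,  0.47778913,  0.02231386,  1.55644393, -0.01151618,
        1.10931355, -0.08307237]), 'qvel': array([ 1.44944502e-04,  4.20343496e-04,  2.22814449e-03, -1.36180895e-03,
       -1.56938145e-04,  4.72059887e-05, -3.42411456e-04]), 'tau': array([-8.39477943e-04, -5.96447468e+01,  1.60735600e+00, -2.81189042e+01,
        1.23822302e-02,  9.37973469e-03,  1.31543768e-06]), 'tcp_pos': array([ 0.28897392, -0.60938668,  0.24433572]), 'orientation': array([-1.38584945,  0.87831399, -0.87569016]), 'contact_force': array([1.10989941, 0.23691927, 0.10536504]), 'moment': array([-0.05388926, -0.02907832,  0.01194117]), 'grip_width': 0.08503966649747562} 0.014
scene [[407.3738121525941, 0.0, 317.3653447795756], [0.0, 407.3738121525941, 199.51882555269884], [0.0, 0.0, 1.0]] [[-0.559, 0.5902, -0.5824, 1.2061], [0.8291, 0.4006, -0.3899, 0.4355], [0.0032, -0.7009, -0.7133, 0.7853], [0.0, 0.0, 0.0, 1.0]]
mould [(0.62, [185.0, 219.3, 227.3, 248.5]), (0.57, [259.9, 163.8, 298.6, 187.4])]
cover [(0.88, [224.8, 147.2, 257.3, 165.5]), (0.78, [245.1, 128.9, 2
[... 372 characters left out ...]
76, 0.3922], [-0.9998, -0.0136, -0.0119, 0.0242], [0.0141, -0.1774, -0.984, 1.1547], [0.0, 0.0, 0.0, 1.0]]
mould [(0.87, [348.3, 176.8, 373.9, 214.5]), (0.64, [359.2, 96.9, 396.2, 134.9])]
cover [(0.77, [418.3, 245.3, 455.9, 274.2]), (0.6, [401.4, 177.6, 424.4, 216.6])]
rack [(0.62, [330.6, 164.0, 449.3, 226.4])]
holder [(0.95, [239.5, 158.3, 292.1, 220.4])]
jar []
pot [(0.76, [172.4, 257.4, 216.2, 300.4])]
brush [(0.96, [271.4, 269.1, 353.1, 287.8])]
wrist [[326.3268239442962, 0.0, 320.1701087264898], [0.0, 326.3268239442962, 204.46116572235692], [0.0, 0.0, 1.0]] [[0.4281, -0.8574, -0.2857, 0.3633], [-0.9037, -0.406, -0.136, -0.5746], [0.0007, 0.3164, -0.9486, 0.3748], [0.0, 0.0, 0.0, 1.0]]
```

View pictures.

View pics/scene0.png

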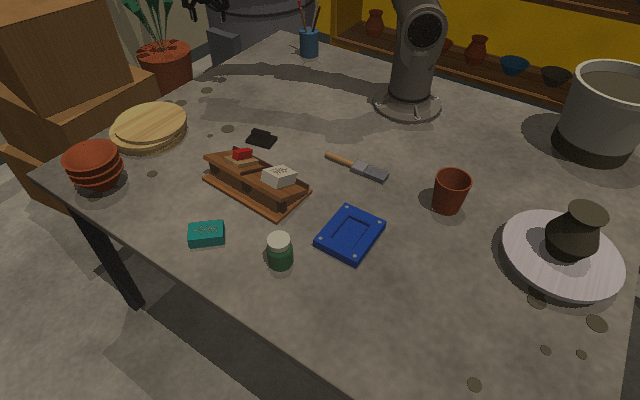

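View pics/top0.png

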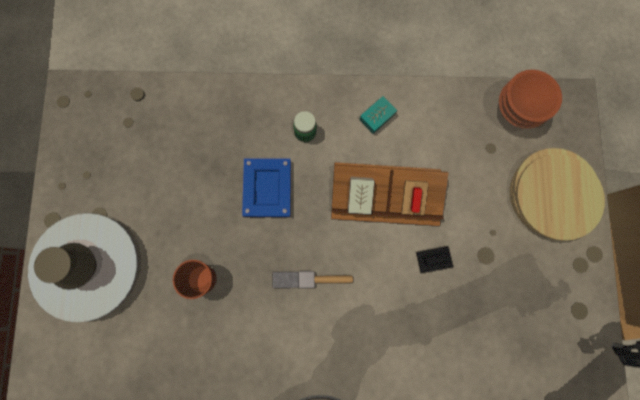

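View pics/wrist0.png

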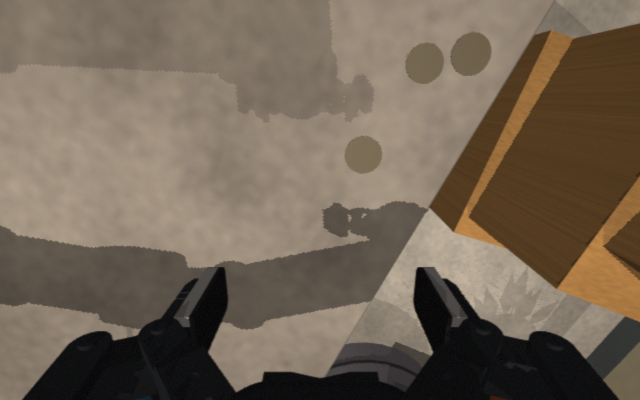

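```bash
python3 - <<'E'
import cv2
a=cv2.imread("pics/top0.png")[150:300,220:480]; cv2.imwrite("pics/top0z.png",cv2.resize(a,None,fx=3,fy=3,interpolation=cv2.INTER_CUBIC))
a=cv2.imread("pics/scene0.png")[120:285,180:400]; cv2.imwrite("pics/scene0z.png",cv2.resize(a,None,fx=3.6,fy=3.6,interpolation=cv2.INTER_CUBIC))
E
```

```text
(no output)
```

View pics/top0z.png

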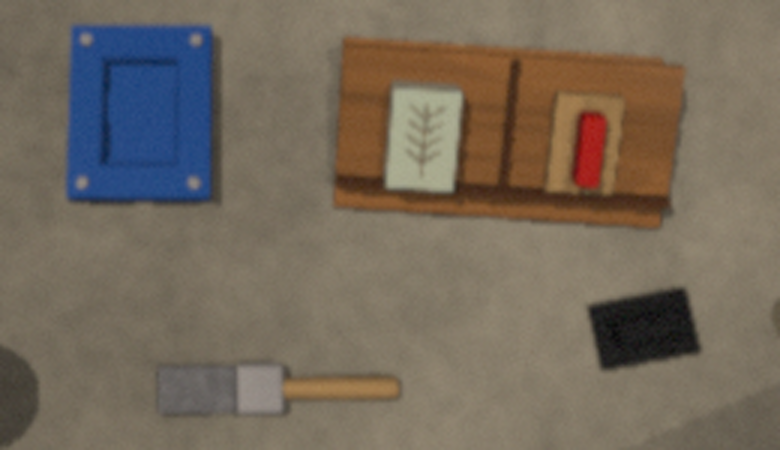

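View pics/scene0z.png

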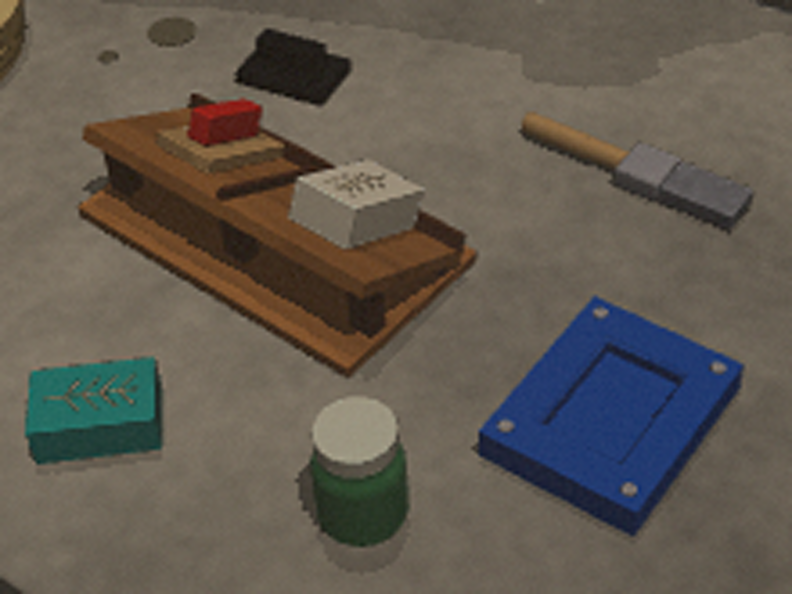

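The rack is right of the holder, with the white mould in its left bay (top view pixel 361,196) and the red-handled cover in the right bay (416,199). The low edge of the rack faces the robot. The look-alikes are the turquoise block at (378,115) and the black cover at (434,259). Next I work out rough positions from the top view.

```bash
cat > h.py <<'E'
import numpy as np, cv2
from scipy.spatial.transform import Rotation as R
from bench import r
def ray(f,u,v,z):
    K=f["camera_matrix"];T=f["cam_to_world"]
    d=T[:3,:3]@np.linalg.solve(K,[u,v,1.]); o=T[:3,3]
    return o+d*(z-o[2])/d[2]
def proj(f,P):
    K=f["camera_matrix"];T=f["cam_to_world"]
    p=(np.atleast_2d(P)-T[:3,3])@T[:3,:3]; q=p@K.T
    return q[:,:2]/q[:,2:]
def tool():
    o=r.get_obs(); return o["tcp_pos"],R.from_rotvec(o["orientation"]).as_matrix(),o
def to(target,yaw=None):
    "shift in cm in tool axes to reach the world target"
    p,M,o=tool(); return (M.T@(np.array(target)-p)*100).round(2)
E
python3 - <<'E'
from h import *
p,M,o=tool(); print(M.round(4))
f=r.grab_frame("top")
S=lambda x,y:(220+x/3,150+y/3)
for n,(x,y),z in [("holder TL",(72,26),.026),("TR",(211,26),.026),("BR",(213,199),.026),("BL",(68,199),.026),
 ("rack FL",(334,208),.0),("rack FR",(660,228),.0),("rack BL",(342,38),.075),("rackBR",(683,66),.075),
 ("mould c",(425,138),.06),("mould TL",(391,84),.075),("cover bar",(590,150),.07)]:
    print(n,ray(f,*S(x,y),z).round(4))
for n,(u,v),z in [("jar",(305,120),.085),("pot",(194,279),.1)]: print(n,ray(f,u,v,z).round(3))
T=r.grab_frame("wrist")["cam_to_world"]
print("cam in tool",(M.T@(T[:3,3]-p)).round(4)); print((M.T@T[:3,:3]).round(3))
E
```

```text
[[ 4.284e-01  0.000e+00  9.036e-01]
 [-9.036e-01 -1.000e-04  4.284e-01]
 [ 1.000e-04 -1.000e+00 -0.000e+00]]
holder TL [0.6965 0.2034 0.026 ]
TR [0.6983 0.0842 0.026 ]
BR [0.5484 0.0792 0.026 ]
BL [0.5468 0.2007 0.026 ]
rack FL [ 0.5456 -0.0236  0.    ]
rack FR [ 0.5319 -0.3041  0.    ]
rack BL [ 0.6765 -0.0262  0.075 ]
rackBR [ 0.657  -0.3067  0.075 ]
mould c [ 0.5966 -0.0957  0.06  ]
mould TL [ 0.6383 -0.0665  0.075 ]
cover bar [ 0.5867 -0.2293  0.07  ]
jar [0.782 0.047 0.085]
pot [0.39  0.294 0.1  ]
cam in tool [-0.0002 -0.1294  0.082 ]
[[ 1.    -0.     0.   ]
 [-0.001 -0.316  0.949]
 [-0.    -0.949 -0.316]]
```

```bash
python3 -c "
from h import *
print(to([0.57,-0.165,0.245]))"
```

```text
[-2.817e+01  3.000e-02  4.443e+01]
```

send_rows([
  [-2.35,0,3.7,0,1],
  [-2.35,0,3.7,0,1],
  [-2.35,0,3.7,0,1],
  [-2.35,0,3.7,0,1],
  [-2.35,0,3.7,0,1],
  [-2.35,0,3.7,0,1],
  [-2.35,0,3.7,0,1],
  [-2.35,0,3.7,0,1],
  [-2.35,0,3.7,0,1],
  [-2.35,0,3.7,0,1],
  [-2.35,0,3.7,0,1],
  [-2.35,0,3.7,0,1],
])

```text
clock: 2.45
tcp_pos: [0.5703, -0.1637, 0.2455]
orientation: [-1.387, 0.877, -0.878]
contact_force: [-0.2, 0.7, -0.1]
grip_width: 0.0853
```

send_rows([
  [0,0,0,9,1],
  [0,0,0,9,1],
  [0,0,0,10,1],
  [0,0,0,0,1],
  [0,0,0,0,1],
])

```text
clock: 3.08
tcp_pos: [0.5696, -0.1648, 0.2454]
orientation: [-1.189, 1.24, -1.241]
contact_force: [0.0, 0.3, -1.4]
grip_width: 0.0859
```

```bash
python3 - <<'E'
from h import *
f=r.grab_frame("wrist"); cv2.imwrite("pics/w1.png",f["image"][:,:,::-1])
np.savez("w1.npz",K=f["camera_matrix"],T=f["cam_to_world"])
p,M,o=tool(); print(p,M.round(3),o["contact_force"],o["clock"])
E
```

```text
[ 0.56958764 -0.16488004  0.24533712] [[-0.043  0.     0.999]
 [-0.999  0.    -0.043]
 [-0.    -1.     0.   ]] [-0.41213717  0.27140797 -0.45595066] 3.125
```

View pics/w1.png

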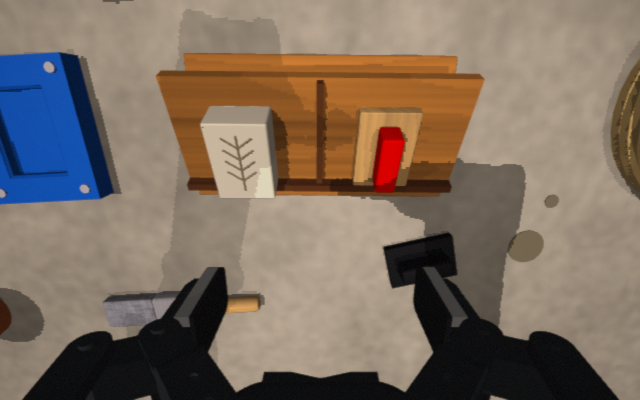

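```bash
python3 - <<'E'
import cv2
a=cv2.imread("pics/w1.png")
cv2.imwrite("pics/w1a.png",cv2.resize(a[90:210,180:290],None,fx=5,fy=5,interpolation=cv2.INTER_CUBIC))
cv2.imwrite("pics/w1b.png",cv2.resize(a[90:210,330:470],None,fx=5,fy=5,interpolation=cv2.INTER_CUBIC))
E
```

```text
(no output)
```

View pics/w1a.png

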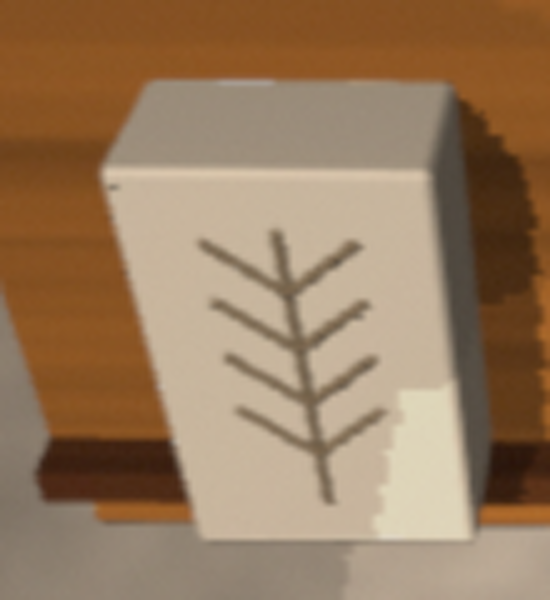

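View pics/w1b.png

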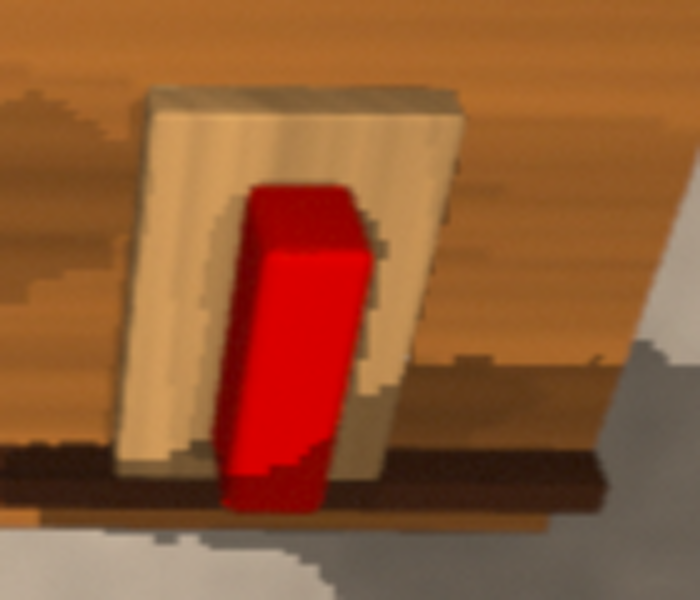

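```bash
cat > fit.py <<'E'
from h import *
from scipy.optimize import least_squares
def pose(q,pitch):
    # q: x,y,z of underside centre, yaw; slope rises to local +x
    return R.from_euler("ZYX",[q[3],-pitch,q[4] if len(q)>4 else 0]).as_matrix(), np.array(q[:3])
def fit(f,obj,px,q0,pitch,free=4,prior=None):
    obj=np.array(obj,float);px=np.array(px,float)
    def res(q):
        M,t=pose(q,pitch); e=(proj(f,obj@M.T+t)-px).ravel()
        if prior is not None: e=np.r_[e,[(q[i]-v)/s for i,v,s in prior]]
        return e
    s=least_squares(res,q0); return s.x,res(s.x)
E
python3 - <<'E'
from fit import *
d=np.load("w1.npz"); f={"camera_matrix":d["K"],"cam_to_world":d["T"]}
U=lambda L,ox,oy:[((x+.5)/5-.5+ox,(y+.5)/5-.5+oy) for x,y in L]
a=np.radians(25)
mp=U([(102,170),(431,170),(473,541),(200,541),(150,80),(452,82)],180,90)
mo=np.array([(42,28,34),(42,-28,34),(-42,-28,34),(-42,28,34),(42,28,0),(42,-28,0)])/1e3
cp=U([(150,113),(462,114),(152,88),(460,92),(265,250),(372,250),(222,510),(325,512),(252,187),(350,187)],330,90)
co=np.array([(42,28,12),(42,-28,12),(42,28,0),(42,-28,0),(30,10,38),(30,-10,38),(-30,10,38),(-30,-10,38),(30,10,12),(30,-10,12)])/1e3
for o,p_,q0 in((mo,mp,[.59,-.1,.04,-.04]),(co,cp,[.59,-.23,.04,-.04])):
    for pit in(a,):
        q,e=fit(f,o,p_,q0,pit); print(q.round(4),np.degrees(q[3]).round(2),e.reshape(-1,2).round(1).tolist())
# rack low-edge base corners z=0
print(ray(f,*U([(97,520)],180,90)[0],.0),ray(f,*U([(548,530)],330,90)[0],0.))
E
```

```text
[ 0.6081 -0.0916  0.0419 -0.0506] -2.9 [[-0.4, 0.3], [-0.1, 0.8], [0.3, -0.1], [0.2, -0.5], [-0.0, -0.4], [0.2, -0.3]]
[ 0.6005 -0.2304  0.0389 -0.0533] -3.05 [[1.2, 0.9], [0.4, 1.4], [-0.3, -0.3], [-2.1, -0.5], [0.0, 0.7], [1.4, 0.9], [0.2, 0.3], [-0.5, 0.1], [-1.2, -1.9], [0.7, -1.7]]
[ 0.5465962  -0.01842409  0.        ] [ 0.53169127 -0.30592679  0.        ]
```

```bash
python3 - <<'E'
from h import *
d=np.load("w1.npz"); f={"camera_matrix":d["K"],"cam_to_world":d["T"]}
p,M,o=tool()
for y in (.014,.008,.001,-.005):
    P=np.array([[-.043,y,-.011],[-.043,y,.011],[-.057,y,.011]]) ; print(y,proj(f,P@M.T+p).round(0).tolist())
a=cv2.imread("pics/w1.png")
cv2.imwrite("pics/w1c.png",cv2.resize(a[240:400,100:300],None,fx=4,fy=3.7,interpolation=cv2.INTER_CUBIC))
E
```

```text
0.014 [[236.0, 289.0], [233.0, 250.0], [204.0, 250.0]]
0.008 [[233.0, 296.0], [229.0, 255.0], [199.0, 255.0]]
0.001 [[230.0, 304.0], [225.0, 262.0], [194.0, 263.0]]
-0.005 [[226.0, 312.0], [221.0, 269.0], [189.0, 269.0]]
```

View pics/w1c.png

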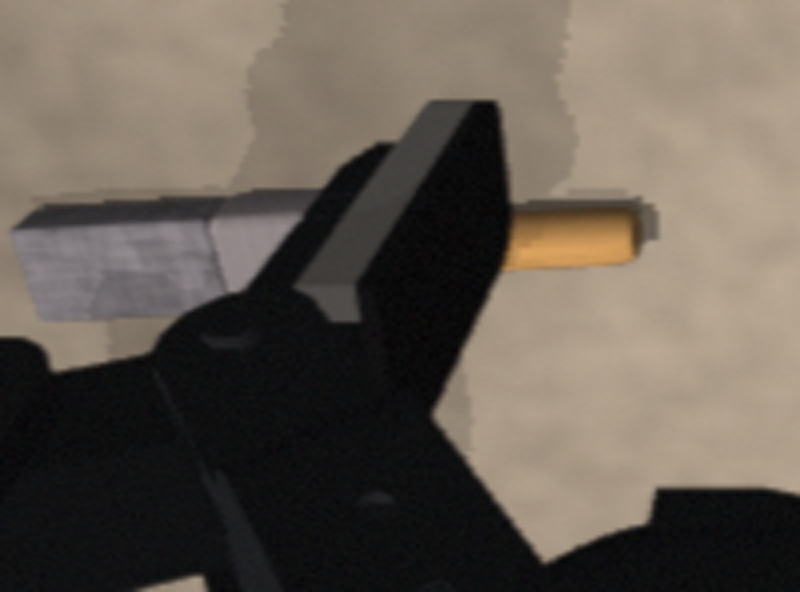

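```bash
python3 -c "
from h import *
print(to([0.598,-0.0912,0.16]))"
```

```text
[-7.48  8.53  2.52]
```

send_rows([
  [-2.5,2.1,0.84,0.4,0.66],
  [-2.5,2.1,0.84,0,0.66],
  [-2.5,2.1,0.84,0,0.66],
  [0,2.1,0,0,0.66],
  [0,0,0,0,0.66],
  [0,0,0,0,0.66],
])

```text
clock: 3.88
tcp_pos: [0.5989, -0.0919, 0.1621]
orientation: [-1.183, 1.247, -1.249]
contact_force: [0.5, -0.5, 0.5]
grip_width: 0.0563
```

```bash
python3 - <<'E'
from h import *
f=r.grab_frame("wrist"); cv2.imwrite("pics/w2.png",f["image"][:,:,::-1])
np.savez("w2.npz",K=f["camera_matrix"],T=f["cam_to_world"])
p,M,o=tool(); print(p,M.round(3).tolist(),o["grip_width"],o["clock"])
w=o["grip_width"]/2
for y in (.014,.01,.006,.002):
    P=np.array([[-w,y,.011],[w,y,.011]]) ; print(y,proj(f,P@M.T+p).round(0).tolist())
E
```

```text
[ 0.5991178  -0.09196442  0.16238839] [[-0.053, 0.002, 0.999], [-0.999, -0.0, -0.053], [0.0, -1.0, 0.002]] 0.05643506209895699 3.925
0.014 [[263.0, 249.0], [379.0, 249.0]]
0.01 [[262.0, 253.0], [381.0, 253.0]]
0.006 [[260.0, 257.0], [382.0, 257.0]]
0.002 [[258.0, 261.0], [384.0, 261.0]]
```

View pics/w2.png

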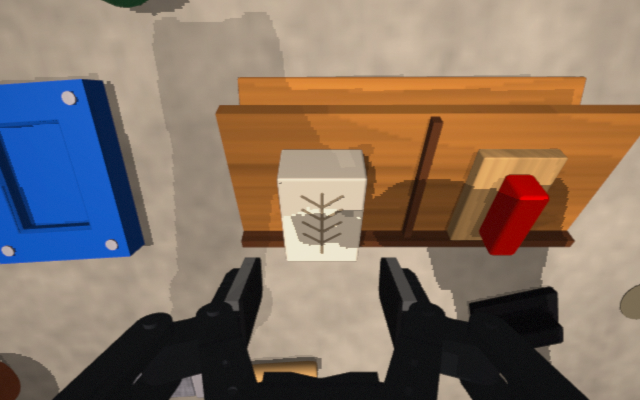

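```bash
python3 - <<'E'
import cv2
a=cv2.imread("pics/w2.png")
cv2.imwrite("pics/w2a.png",cv2.resize(a[140:270,265:385],None,fx=5,fy=4.6,interpolation=cv2.INTER_CUBIC))
cv2.imwrite("pics/w2b.png",cv2.resize(a[140:260,440:580],None,fx=5,fy=5,interpolation=cv2.INTER_CUBIC))
E
```

```text
(no output)
```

View pics/w2a.png

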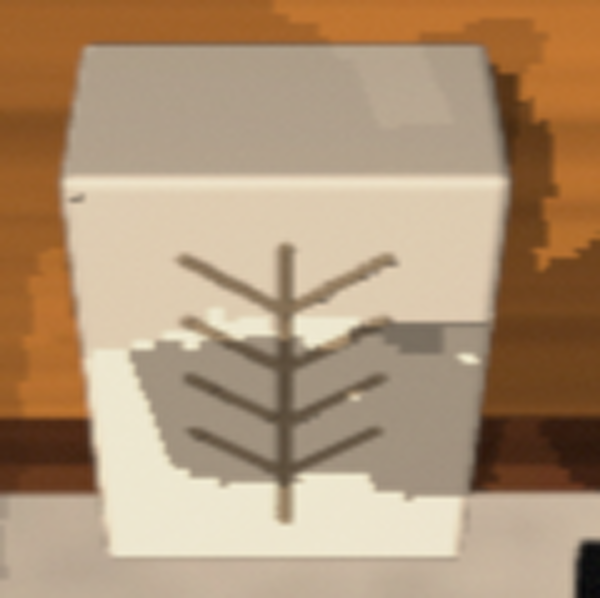

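View pics/w2b.png

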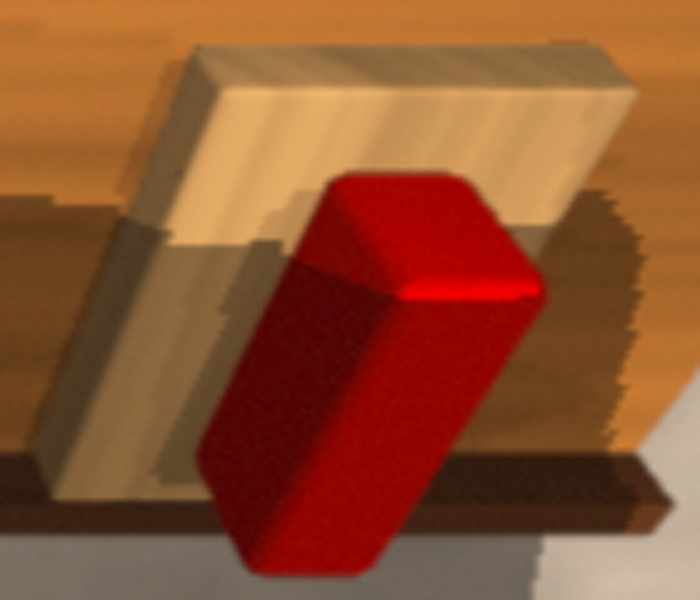

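```bash
python3 - <<'E'
from fit import *
d=np.load("w2.npz"); f={"camera_matrix":d["K"],"cam_to_world":d["T"]}
U=lambda L,ox,oy,s,t:[((x+.5)/s-.5+ox,(y+.5)/t-.5+oy) for x,y in L]
a=np.radians(25)
mp=U([(62,182),(509,183),(459,557),(109,556),(82,45),(485,45)],265,140,5,4.6)
mo=np.array([(42,28,34),(42,-28,34),(-42,-28,34),(-42,28,34),(42,28,0),(42,-28,0)])/1e3
cp=U([(218,88),(638,92),(52,499),(197,46),(600,42),(35,455),(398,295),(548,292),(252,575),(375,576)],440,140,5,5)
co=np.array([(42,28,12),(42,-28,12),(-42,28,12),(42,28,0),(42,-28,0),(-42,28,0),(30,10,38),(30,-10,38),(-30,10,38),(-30,-10,38)])/1e3
for o,p_,q0 in((mo,mp,[.59,-.1,.04,-.04]),(co,cp,[.59,-.23,.04,-.04])):
        q,e=fit(f,o,p_,q0,a); print(q.round(4),np.degrees(q[3]).round(2),e.reshape(-1,2).round(1).tolist())
E
```

```text
[ 0.6072 -0.0929  0.0437 -0.0531] -3.04 [[0.0, 0.3], [-0.2, 0.0], [-0.3, 0.1], [0.1, 0.4], [0.6, -0.4], [-0.4, -0.4]]
[ 0.6002 -0.2308  0.0439 -0.0466] -2.67 [[0.8, 1.5], [-0.3, 0.1], [0.6, 0.4], [-1.3, -0.1], [-2.1, 0.2], [0.0, -1.3], [1.4, -1.1], [2.5, -0.7], [-1.8, 0.7], [-0.4, 0.3]]
```

```bash
python3 -c "
from h import *
print(to([0.597,-0.0924,0.0615]),r.get_obs()['tcp_pos'])"
```

```text
[ 0.05 10.09 -0.23] [ 0.5991178  -0.09196442  0.16238839]
```

send_rows([
  [0,0,-0.2,0,0.84],
  [0,0,0,0,0.84],
  [0,1.5,0,0,0.84],
  [0,1.5,0,0,0.84],
  [0,1.5,0,0,0.84],
  [0,1.5,0,0,0.84],
  [0,1.5,0,0,0.84],
  [0,1.0,0,0,0.84],
  [0,1.0,0,0,0.84],
  [0,0,0,0,0.84],
  [0,0,0,0,0.84],
])

```text
clock: 5.3
tcp_pos: [0.5969, -0.0912, 0.0667]
orientation: [-1.183, 1.247, -1.249]
contact_force: [-0.2, 0.7, -0.5]
grip_width: 0.0718
```

```bash
python3 - <<'E'
from h import *
f=r.grab_frame("wrist"); cv2.imwrite("pics/w3.png",f["image"][:,:,::-1])
print(to([0.597,-0.0924,0.0615]))
E
```

```text
[0.12 0.53 0.01]
```

View pics/w3.png

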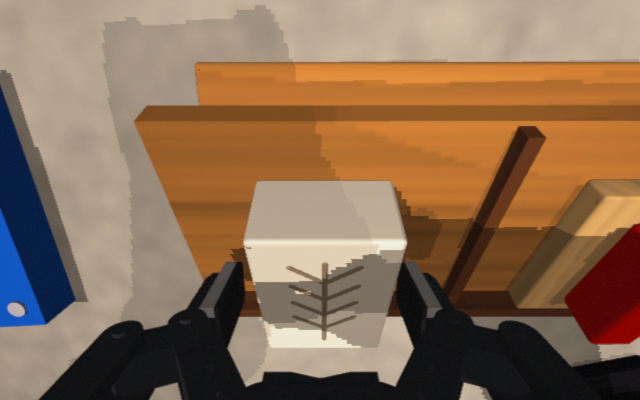

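send_rows([
  [0.1,0.5,0,0,0.84],
  [0,0,0,0,0.84],
  [0,0,0,0,0.5],
  [0,0,0,0,0.5],
  [0,0,0,0,0.5],
  [0,0,0,0,0.5],
], force=30)

```text
clock: 6.1
tcp_pos: [0.5966, -0.0922, 0.0615]
orientation: [-1.184, 1.248, -1.248]
contact_force: [-0.7, 0.4, 1.8]
grip_width: 0.0557
```

send_rows([
  [0,-0.3,0,0,0.5],
  [0,-0.5,0,0,0.5],
  [0,-1,0,0,0.5],
  [0,-1.5,0,0,0.5],
  [0,-2.5,0,0,0.5],
  [0,-3,0,0,0.5],
  [0,-3,0,0,0.5],
  [0,-2,0,0,0.5],
  [0,0,0,0,0.5],
])

```text
clock: 7.22
tcp_pos: [0.5977, -0.0922, 0.2019]
orientation: [-1.18, 1.245, -1.251]
contact_force: [-0.1, 0.0, -2.8]
grip_width: 0.0558
```

```bash
python3 - <<'E'
from h import *
f=r.grab_frame("wrist"); cv2.imwrite("pics/w4.png",f["image"][:,:,::-1])
print(tool()[0],to([0.55,0.14,0.2]),r.get_obs()["joints"])
E
```

```text
[ 0.59681502 -0.09214275  0.20031458] [-2.293e+01  2.000e-02 -5.900e+00] [ 0.1359368   0.40861637 -0.11170092  1.77218725  0.05415539  0.96179183
 -1.62122265]
```

View pics/w4.png

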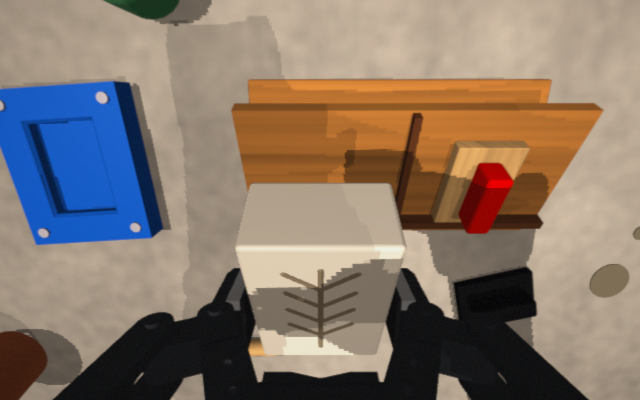

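The mould is lifted and still tilted in the grip. I'm moving to a viewing pose over the holder.

send_rows([
  [-2.6,-0.2,-0.5,0,0.5],
  [-2.6,-0.2,-0.5,0,0.5],
  [-2.6,-0.2,-0.5,0,0.5],
  [-2.6,-0.2,-0.5,0,0.5],
  [-2.6,-0.2,-0.5,0,0.5],
  [-2.6,-0.2,-0.5,0,0.5],
  [-2.6,-0.2,-0.5,0,0.5],
  [-2.6,-0.2,-0.5,0,0.5],
  [-2.2,0,-0.5,0,0.5],
  [0,0,0,0,0.5],
  [0,0,0,0,0.5],
])

```text
clock: 8.65
tcp_pos: [0.5634, 0.1388, 0.2145]
orientation: [-1.185, 1.249, -1.249]
contact_force: [0.3, 0.2, -2.8]
grip_width: 0.0557
```

```bash
python3 - <<'E'
from h import *
f=r.grab_frame("wrist"); cv2.imwrite("pics/w5.png",f["image"][:,:,::-1])
np.savez("w5.npz",K=f["camera_matrix"],T=f["cam_to_world"])
a=cv2.imread("pics/w5.png")
cv2.imwrite("pics/w5a.png",cv2.resize(a[20:220,210:430],None,fx=3.6,fy=3,interpolation=cv2.INTER_CUBIC))
print(tool()[0],tool()[1].round(4).tolist())
E
```

```text
[0.56361974 0.13841846 0.21463472] [[-0.0543, -0.0011, 0.9985], [-0.9985, -0.0011, -0.0543], [0.0012, -1.0, -0.001]]
```

View pics/w5.png

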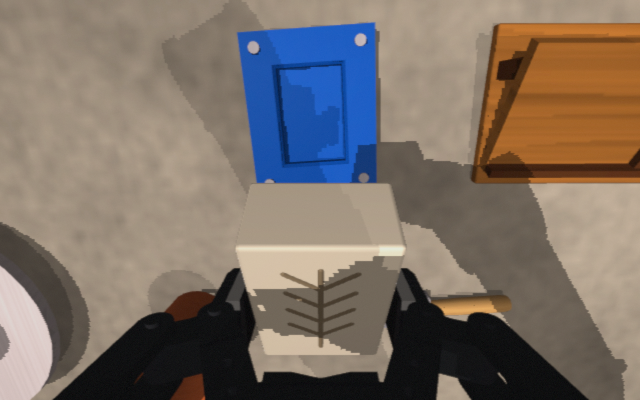

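View pics/w5a.png

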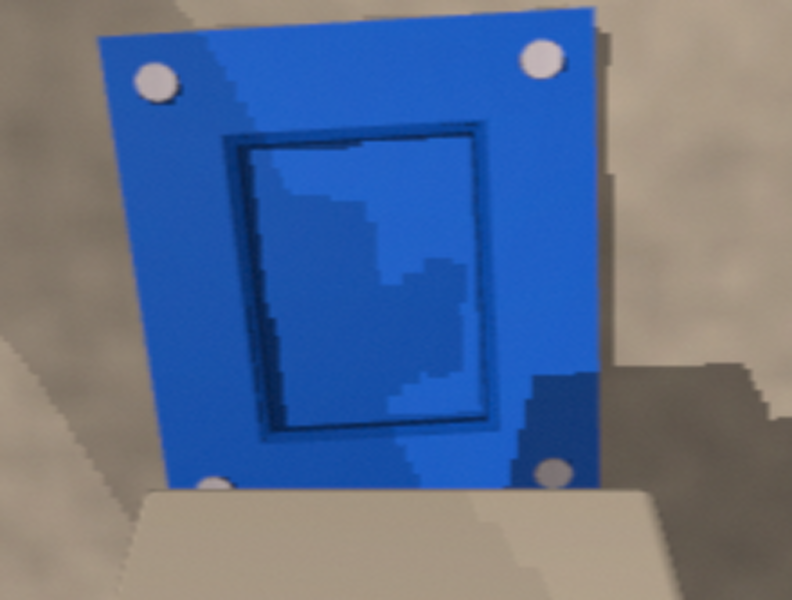

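```bash
python3 - <<'E'
from fit import *
d=np.load("w5.npz"); f={"camera_matrix":d["K"],"cam_to_world":d["T"]}
px=np.array([((x+.5)/3.6-.5+210,(y+.5)/3-.5+20) for x,y in [(99,37),(594,7),(224,135),(488,121),(499,430),(262,442),(485,418),(473,135),(287,430)]])
def obj(c): return np.array([(75,60,26),(75,-60,26),(44+c,30+c,26),(44+c,-30-c,26),(-44-c,-30-c,26),(-44-c,30+c,26),(-44,-30,14),(44,-30,14),(-44,30,14)])/1e3
def res(q):
    M=R.from_euler("z",q[2]).as_matrix()
    return (proj(f,obj(q[3])@M.T+[q[0],q[1],0])-px).ravel()
s=least_squares(res,[.62,.14,0,2]); print(s.x.round(4),np.degrees(s.x[2]),res(s.x).reshape(-1,2).round(1).tolist())
# mould in hand: pose in tool
mo=np.array([(42,28,34),(42,-28,34),(42,28,0),(42,-28,0),(-42,28,34),(-42,-28,34)])/1e3
mp=[(236,247),(405.5,246),(250,184),(391,184),(263,352),(378,353)]
p,M,o=tool()
q,e=fit(f,mo,mp,[.56,.14,.2,-.05,.0],np.radians(25)); print(q.round(4),np.degrees(q[3:]),e.round(1)); print((M.T@(q[:3]-p)).round(4))
E
```

```text
[0.6269 0.1428 0.0136 2.7657] 0.7781028615754787 [[0.2, 0.5], [0.3, 0.1], [0.2, 0.5], [-0.3, -0.1], [0.8, 0.0], [0.4, 0.5], [0.9, -0.8], [0.1, -0.0], [-2.8, -0.9]]
[ 0.5741  0.1384  0.1978 -0.0526 -0.0017] [-3.01635221 -0.09953505] [-0.3  0.9  0.2  1.8  1.4 -2.  -1.3 -2.1  2.3  1.  -2.2 -0.1]
[-0.0006  0.0168  0.0104]
```

send_rows([
  [0,0,0,-3.8,0.5],
  [0,0,0,0,0.5],
])

```text
clock: 8.95
tcp_pos: [0.5639, 0.1386, 0.2151]
orientation: [-1.215, 1.201, -1.201]
contact_force: [-0.5, 0.5, -2.8]
grip_width: 0.0554
```

```bash
python3 - <<'E'
from h import *
p,M,o=tool(); print(np.degrees(np.arctan2(M[1,2],M[0,2])),to([.619,.1425,.08]))
E
```

```text
0.6397782464332449 [-0.33 13.5   5.52]
```

send_rows([
  [-0.1,0,1.5,-0.1,0.5],
  [-0.1,1,2,0,0.5],
  [-0.1,2,2,0,0.5],
  [0,2.5,0,0,0.5],
  [0,2.5,0,0,0.5],
  [0,2.5,0,0,0.5],
  [0,2,0,0,0.5],
  [0,1,0,0,0.5],
  [0,0,0,0,0.5],
  [0,0,0,0,0.5],
])

```text
clock: 10.2
tcp_pos: [0.6195, 0.144, 0.0813]
orientation: [-1.215, 1.197, -1.199]
contact_force: [0.4, -0.2, -2.4]
grip_width: 0.0556
```

```bash
python3 - <<'E'
from h import *
f=r.grab_frame("wrist"); cv2.imwrite("pics/w6.png",f["image"][:,:,::-1])
np.savez("w6.npz",K=f["camera_matrix"],T=f["cam_to_world"])
p,M,o=tool(); print(p,np.degrees(np.arctan2(M[1,2],M[0,2])),to([.619,.1425,.08]))
# predicted visible holder features
H=R.from_euler("z",.0136).as_matrix()
for P in [(75,60,26),(75,-60,26),(46.8,32.8,26),(46.8,-32.8,26)]: print(P,proj(f,H@np.array(P)/1e3+[.6268,.1428,0]).round(1))
a=cv2.imread("pics/w6.png")
cv2.imwrite("pics/w6a.png",cv2.resize(a[60:300,160:480],None,fx=2.5,fy=2.5,interpolation=cv2.INTER_CUBIC))
E
```

```text
[0.61947843 0.14391676 0.08137017] 0.8618486973974223 [ 0.14  0.14 -0.05]
(75, 60, 26) [[211.7  94.9]]
(75, -60, 26) [[435.2  95.1]]
(46.8, 32.8, 26) [[265.1 147.7]]
(46.8, -32.8, 26) [[381.4 147.8]]
```

View pics/w6a.png

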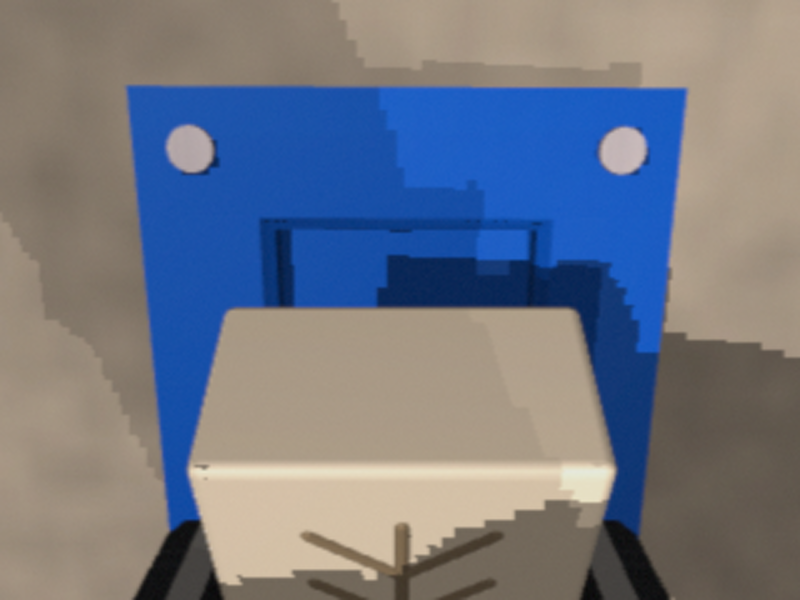

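send_rows([
  [0.09,0.7,0,0,0.5],
  [0,0.7,0,0,0.5],
  [0,0.6,0,0,0.5],
  [0,0.5,0,0,0.5],
  [0,0.3,0,0,0.5],
  [0,0,0,0,0.5],
  [0,0,0,0,0.5],
], force=25)

```text
clock: 11.12
tcp_pos: [0.6189, 0.1429, 0.0525]
orientation: [-1.216, 1.198, -1.198]
contact_force: [0.1, -0.4, -2.9]
grip_width: 0.0556
```

```bash
python3 - <<'E'
from h import *
f=r.grab_frame("wrist"); cv2.imwrite("pics/w7.png",f["image"][:,:,::-1])
p,M,o=tool(); print(p,to([.619,.1432,.0492]),o["contact_force"])
g=r.grab_frame("scene"); cv2.imwrite("pics/s7.png",cv2.resize(g["image"][170:290,280:430,::-1],None,fx=5,fy=5,interpolation=cv2.INTER_CUBIC))
E
```

```text
[0.61891244 0.14288997 0.0525851 ] [-0.03  0.34  0.01] [ 0.03394218 -0.27975203 -2.31332636]
```

View pics/w7.png

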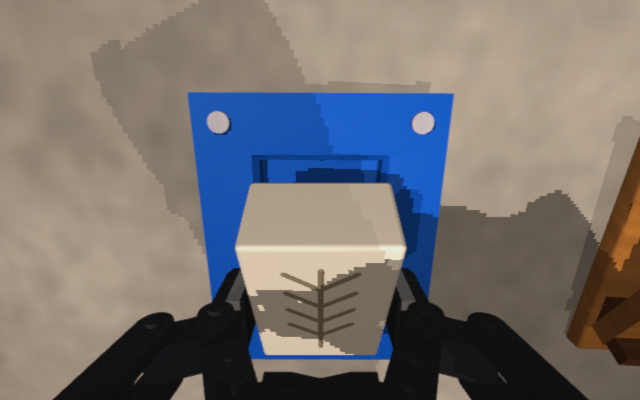

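View pics/s7.png

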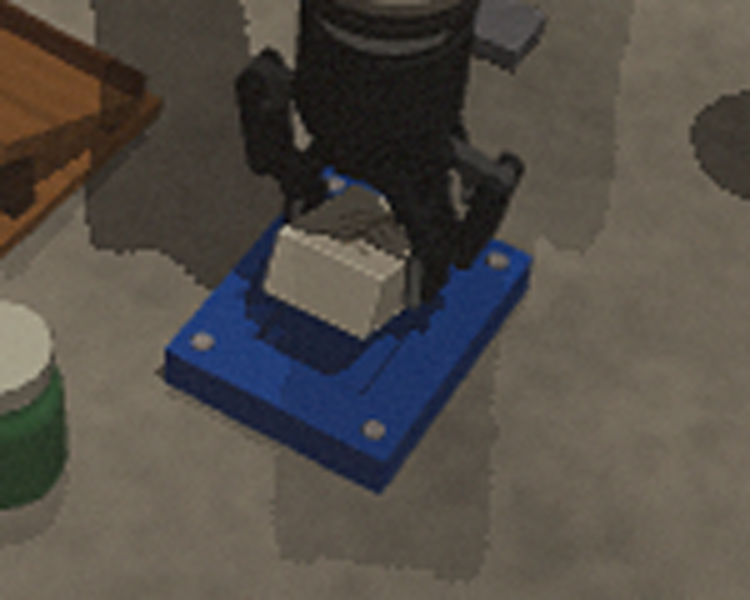

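send_rows([
  [0,0.1,0,0,0.5],
  [0,0.1,0,0,0.5],
  [0,0,0,0,0.5],
], force=20)

```text
clock: 11.6
tcp_pos: [0.6186, 0.1428, 0.0502]
orientation: [-1.216, 1.198, -1.198]
contact_force: [0.5, -0.5, -2.4]
grip_width: 0.0557
```

send_rows([
  [0,0.1,0,0,0.5],
  [0,0.1,0,0,0.5],
  [0,0,0,0,0.5],
])

```text
clock: 11.98
tcp_pos: [0.6186, 0.1428, 0.0482]
orientation: [-1.217, 1.198, -1.198]
contact_force: [0.1, 0.5, -2.7]
grip_width: 0.0557
```

send_rows([
  [0,0.1,0.05,0,0.5],
  [0,0.1,0.05,0,0.5],
  [0,0,0,0,0.5],
])

```text
clock: 12.35
tcp_pos: [0.6197, 0.1428, 0.0461]
orientation: [-1.216, 1.198, -1.198]
contact_force: [0.2, -0.1, -2.3]
grip_width: 0.0557
```

send_rows([
  [0,0.1,0.0,0,0.5],
  [0,0.1,0.0,0,0.5],
  [0,0,0,0,0.5],
])

```text
clock: 12.72
tcp_pos: [0.6199, 0.1429, 0.0451]
orientation: [-1.216, 1.198, -1.198]
contact_force: [-2.0, -1.1, 4.6]
grip_width: 0.0556
```

send_rows([
  [0,0.1,0.05,0,0.5],
  [0,0.1,0.05,0,0.5],
  [0,0,0,0,0.5],
])

```text
clock: 13.1
tcp_pos: [0.6216, 0.1429, 0.0438]
orientation: [-1.215, 1.197, -1.199]
contact_force: [-1.3, -1.1, 8.2]
grip_width: 0.0555
```

```bash
python3 - <<'E'
from h import *
f=r.grab_frame("wrist"); cv2.imwrite("pics/w8.png",f["image"][:,:,::-1])
p,M,o=tool(); print(p,o["contact_force"])
E
```

```text
[0.62163433 0.14292312 0.04376415] [-0.68455724 -0.78857874  7.58915427]
```

View pics/w8.png

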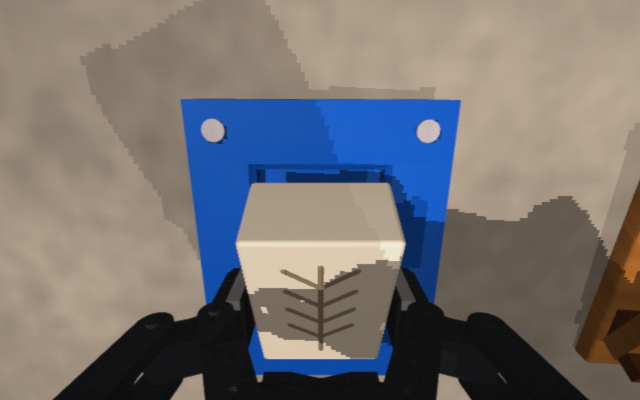

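The corner touched about 3 mm lower than predicted, so the fingers hold the mould too low. They would hit the holder plate before the mould is level. I'll level it on free bench to the left of the holder, regrip higher, then insert it level.

send_rows([
  [0,-0.5,-0.1,0,0.5],
  [0,-1.5,0,0,0.5],
  [0,-2.5,0,0,0.5],
  [-2,-2.5,0,0,0.5],
  [-3,-1,0,0,0.5],
  [-3,0,0,0,0.5],
  [-3,0,0,0,0.5],
  [-3,0,0,0,0.5],
  [-2,2,0,0,0.5],
  [0,2.5,0,0,0.5],
  [0,2.0,0,0,0.5],
  [0,1,0,0,0.5],
], force=25)

```text
clock: 14.65
tcp_pos: [0.6165, 0.3014, 0.0451]
orientation: [-1.219, 1.199, -1.199]
contact_force: [-0.7, -0.3, -2.0]
grip_width: 0.0557
```

send_rows([
  [0,0.6,0,0,0.5],
  [0,0.5,0,0,0.5],
  [0,0,0,0,0.5],
  [0,0,0,0,0.5],
])

```text
clock: 15.15
tcp_pos: [0.6176, 0.303, 0.0369]
orientation: [-1.215, 1.198, -1.198]
contact_force: [0.2, -0.1, -1.9]
grip_width: 0.0555
```

```bash
python3 - <<'E'
from h import *
f=r.grab_frame("wrist"); cv2.imwrite("pics/w9.png",f["image"][:,:,::-1])
p,M,o=tool(); print(p,o["contact_force"])
E
```

```text
[0.61761739 0.30301562 0.03690801] [ 0.3093456   0.34633738 -1.99715989]
```

View pics/w9.png

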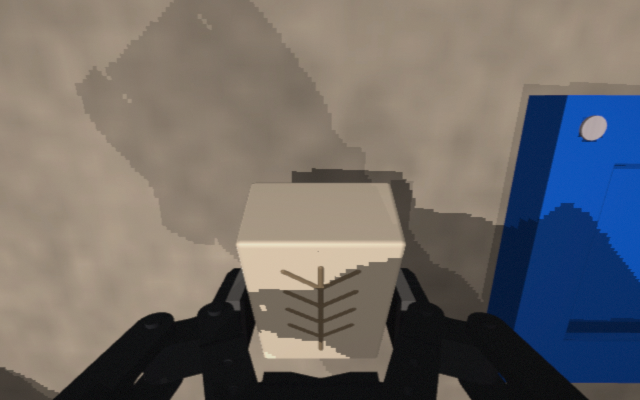

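send_rows([
  [0,0.3,0,0,0.5],
  [0,0.2,0,0,0.5],
  [0,0.1,0,0,0.5],
  [0,0.1,0.05,0,0.5],
  [0,0,0,0,0.5],
], force=20)

```text
clock: 15.82
tcp_pos: [0.6174, 0.3028, 0.0298]
orientation: [-1.217, 1.198, -1.198]
contact_force: [-2.2, -2.3, 4.5]
grip_width: 0.0556
```

send_rows([
  [0,0.1,0.1,0,0.5],
  [0,0.1,0.1,0,0.5],
  [0,0.1,0.1,0,0.5],
  [0,0,0,0,0.5],
])

```text
clock: 16.32
tcp_pos: [0.6209, 0.3028, 0.027]
orientation: [-1.216, 1.198, -1.198]
contact_force: [-2.6, -1.8, 5.3]
grip_width: 0.0557
```

send_rows([
  [0,0.1,0.1,0,0.5],
  [0,0.1,0.1,0,0.5],
  [0,0.1,0.1,0,0.5],
  [0,0,0,0,0.5],
])

```text
clock: 16.82
tcp_pos: [0.6241, 0.3029, 0.024]
orientation: [-1.216, 1.198, -1.198]
contact_force: [-2.4, -1.6, 5.2]
grip_width: 0.0554
```

```bash
python3 - <<'E'
from h import *
f=r.grab_frame("wrist"); cv2.imwrite("pics/w10.png",f["image"][:,:,::-1])
p,M,o=tool(); print(p,o["contact_force"])
E
```

```text
[0.62406267 0.3028604  0.02395997] [-2.94736864 -1.08560783  4.7349691 ]
```

View pics/w10.png

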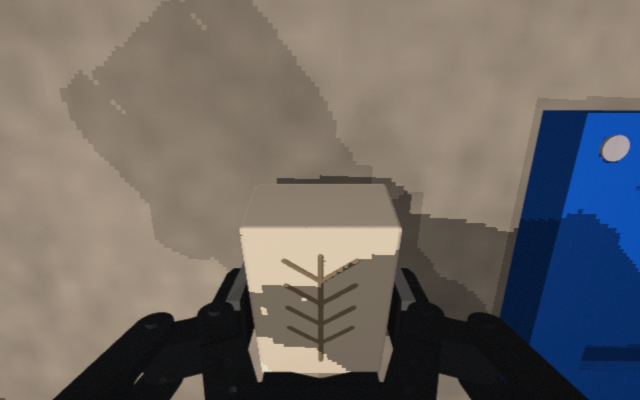

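send_rows([
  [0,0.1,0.1,0,0.5],
  [0,0.1,0.1,0,0.5],
  [0,0.1,0.1,0,0.5],
  [0,0,0,0,0.5],
])

```text
clock: 17.38
tcp_pos: [0.6269, 0.3029, 0.0209]
orientation: [-1.216, 1.198, -1.198]
contact_force: [-2.0, -1.6, 4.9]
grip_width: 0.0558
```

send_rows([
  [0,0.1,0.1,0,0.5],
  [0,0.1,0.1,0,0.5],
  [0,0,0,0,0.5],
])

```text
clock: 17.75
tcp_pos: [0.6286, 0.303, 0.0187]
orientation: [-1.217, 1.198, -1.198]
contact_force: [-3.0, -1.5, 5.3]
grip_width: 0.0558
```

send_rows([
  [0,0.1,0.05,0,0.5],
  [0,0.1,0.05,0,0.5],
  [0,0,0,0,0.5],
])

```text
clock: 18.12
tcp_pos: [0.63, 0.303, 0.0169]
orientation: [-1.216, 1.198, -1.198]
contact_force: [-1.4, -2.6, 6.0]
grip_width: 0.0555
```

```bash
python3 - <<'E'
from h import *
f=r.grab_frame("wrist"); cv2.imwrite("pics/w11.png",f["image"][:,:,::-1])
p,M,o=tool(); print(p,o["contact_force"])
E
```

```text
[0.62999594 0.30296572 0.01687307] [-3.34750406 -1.13090473  4.61817459]
```

View pics/w11.png

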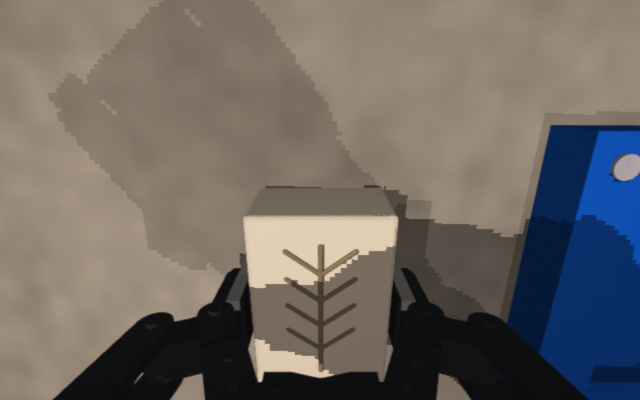

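send_rows([
  [0,0.1,0.05,0,0.5],
  [0,0.05,0.05,0,0.5],
  [0,0,0,0,0.5],
])

```text
clock: 18.55
tcp_pos: [0.631, 0.3029, 0.0154]
orientation: [-1.216, 1.198, -1.198]
contact_force: [-2.3, -2.0, 5.4]
grip_width: 0.0553
```

send_rows([
  [0,0.1,0.05,0,0.5],
  [0,0,0,0,0.5],
])

```text
clock: 18.8
tcp_pos: [0.6314, 0.3029, 0.0147]
orientation: [-1.216, 1.198, -1.198]
contact_force: [-4.2, -3.2, 7.7]
grip_width: 0.0556
```

```bash
python3 - <<'E'
from fit import *
f=r.grab_frame("wrist"); cv2.imwrite("pics/w12.png",f["image"][:,:,::-1])
np.savez("w12.npz",K=f["camera_matrix"],T=f["cam_to_world"])
p,M,o=tool(); print(p,o["contact_force"])
a=cv2.imread("pics/w12.png")
cv2.imwrite("pics/w12a.png",cv2.resize(a[170:400,225:415],None,fx=4,fy=2.6,interpolation=cv2.INTER_CUBIC))
E
```

```text
[0.63141784 0.30296308 0.01475032] [-3.86164296 -1.99257577  7.62291306]
```

View pics/w12a.png

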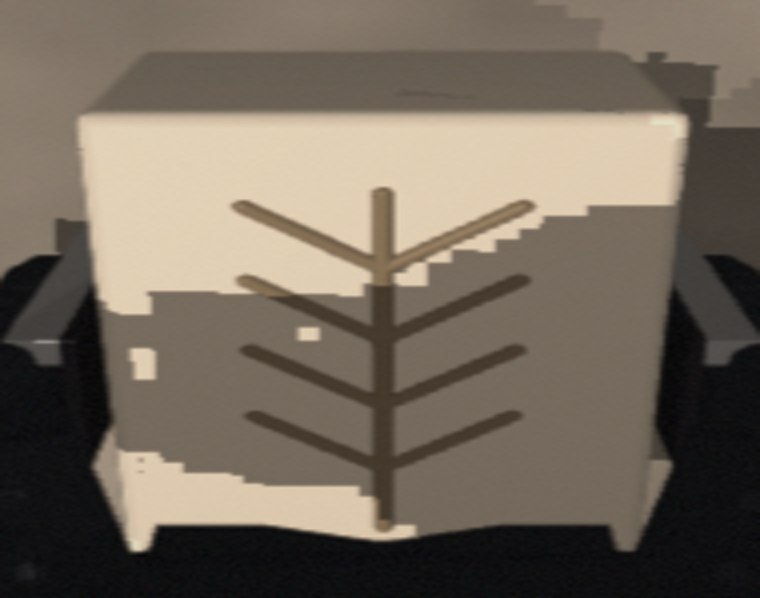

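```bash
python3 - <<'E'
from fit import *
d=np.load("w12.npz"); f={"camera_matrix":d["K"],"cam_to_world":d["T"]}
U=lambda L:np.array([((x+.5)/4-.5+225,(y+.5)/2.6-.5+170) for x,y in L])
px=U([(79,117),(687,118),(148,52),(625,52),(130,552),(622,552)])
mo=np.array([(42,28,34),(42,-28,34),(42,28,0),(42,-28,0),(-42,28,34),(-42,-28,34)])/1e3
def res(q):
    M,t=pose(q[:4],q[4]); return (proj(f,mo@M.T+t)-px).ravel()
s=least_squares(res,[.63,.3,.0,0,0]); print(s.x.round(4),np.degrees(s.x[3:]),res(s.x).round(1))
E
```

```text
[ 0.63    0.3035 -0.0059  0.0059  0.0344] [0.34058513 1.97052273] [ 1.5  0.1 -1.   0.9 -0.4 -2.1 -1.  -1.2  1.6  0.6 -0.8  1.3]
```

send_rows([
  [0,0.1,0.03,0,0.5],
  [0,0,0,0,0.5],
])

```text
clock: 19.1
tcp_pos: [0.6315, 0.3029, 0.0147]
orientation: [-1.217, 1.198, -1.198]
contact_force: [-7.6, -3.6, 15.2]
grip_width: 0.0557
```

send_rows([
  [0,0.1,0,0,0.5],
  [0,0,0,0,0.5],
])

```text
clock: 19.35
tcp_pos: [0.6314, 0.303, 0.0147]
orientation: [-1.217, 1.198, -1.199]
contact_force: [-9.3, -5.4, 22.0]
grip_width: 0.0554
```

send_rows([
  [0,-0.2,0,0,0.5],
  [0,0,0,0,0.85],
  [0,0,0,0,0.85],
  [0,0,0,0,0.85],
  [0,-0.4,0,0,0.85],
  [0,-2,0,0,0.85],
  [0,-3,0,0,0.85],
  [0,-3,-1,0,0.85],
  [0,-2,-1,0,0.85],
  [0,0,0,0,0.85],
  [0,0,0,0,0.85],
])

```text
clock: 20.72
tcp_pos: [0.6112, 0.3023, 0.1171]
orientation: [-1.217, 1.198, -1.198]
contact_force: [0.5, -0.9, -0.2]
grip_width: 0.0726
```

```bash
python3 - <<'E'
from fit import *
f=r.grab_frame("wrist"); cv2.imwrite("pics/w13.png",f["image"][:,:,::-1])
np.savez("w13.npz",K=f["camera_matrix"],T=f["cam_to_world"])
p,M,o=tool(); print(p,o["contact_force"])
a=cv2.imread("pics/w13.png")
cv2.imwrite("pics/w13a.png",cv2.resize(a[110:290,240:400],None,fx=4,fy=3.3,interpolation=cv2.INTER_CUBIC))
E
```

```text
[0.61117195 0.30215748 0.11661512] [-0.32812065 -0.65747683 -1.44136155]
```

View pics/w13.png

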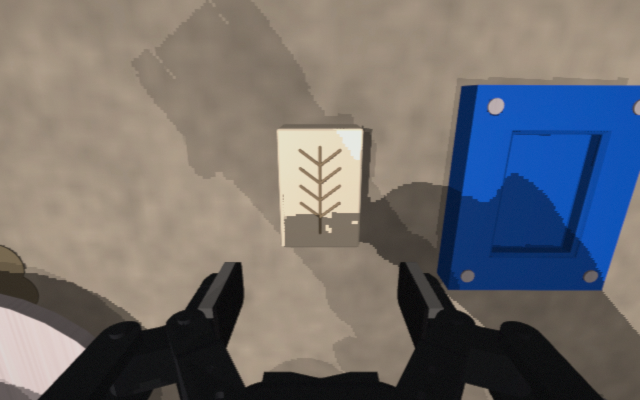

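View pics/w13a.png

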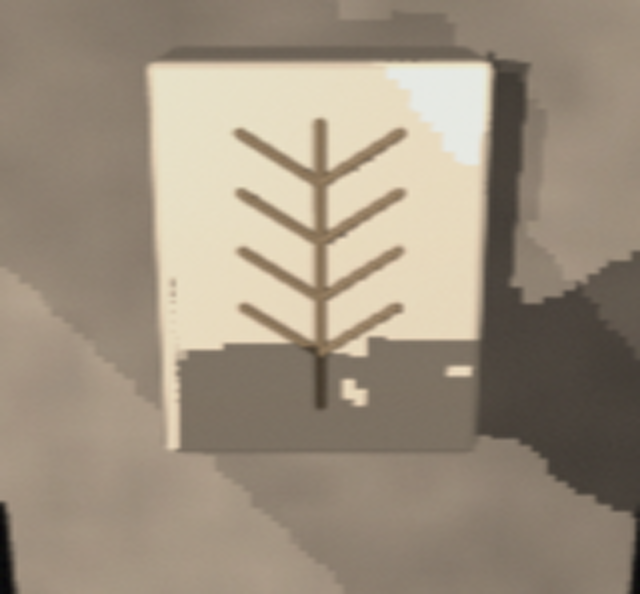

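```bash
python3 - <<'E'
from fit import *
d=np.load("w13.npz"); f={"camera_matrix":d["K"],"cam_to_world":d["T"]}
U=lambda L:np.array([((x+.5)/4-.5+240,(y+.5)/3.3-.5+110) for x,y in L])
px=U([(150,65),(490,65),(478,450),(168,450)])
P=np.array([ray(f,u,v,.034) for u,v in px]); print(P.round(4),P.mean(0))
mo=np.array([(42,28,34),(42,-28,34),(-42,-28,34),(-42,28,34)])/1e3
def res(q,z=None):
    M,t=pose(q[:4],0.); return (proj(f,mo@M.T+t)-px).ravel()
s=least_squares(res,[.63,.3,.0,0]); print(s.x.round(4),np.degrees(s.x[3:]),res(s.x).round(1))
print(np.linalg.norm(P[0]-P[3]),np.linalg.norm(P[0]-P[1]))
print(to([s.x[0],s.x[1],.05]))
a=cv2.imread("pics/w13.png")
cv2.imwrite("pics/w13b.png",cv2.resize(a[70:300,430:640],None,fx=3.6,fy=2.6,interpolation=cv2.INTER_CUBIC))
E
```

```text
[[0.6723 0.331  0.034 ]
 [0.6731 0.2768 0.034 ]
 [0.5912 0.2744 0.034 ]
 [0.5904 0.33   0.034 ]] [0.63176671 0.30302898 0.034     ]
[ 0.6302  0.303  -0.0052  0.019 ] [1.08675107] [-0.3  0.1  0.5 -0.2 -0.8 -0.1  0.5  0.2]
0.08188362514755683 0.054186503824333446
[-0.06  6.66  1.92]
```

View pics/w13b.png

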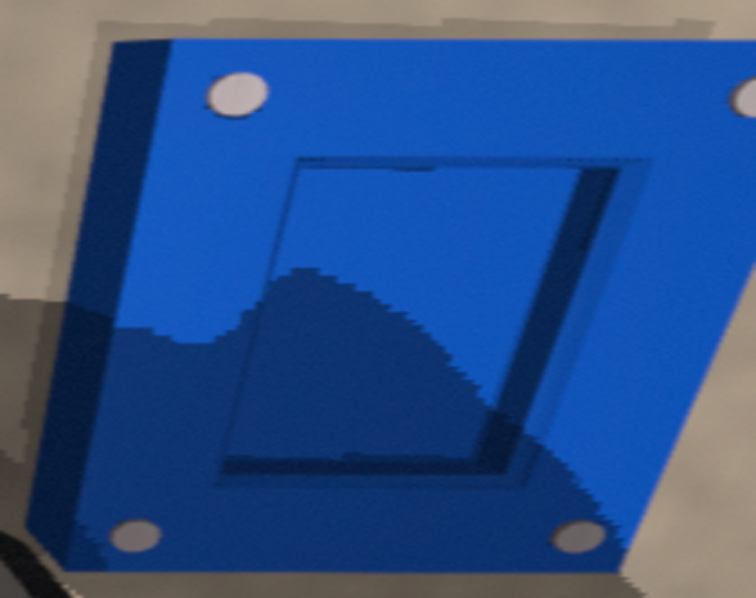

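```bash
python3 - <<'E'
from fit import *
d=np.load("w13.npz"); f={"camera_matrix":d["K"],"cam_to_world":d["T"]}
U=lambda L:np.array([((x+.5)/3.6-.5+430,(y+.5)/2.6-.5+70) for x,y in L])
px=U([(172,40),(68,571),(621,571),(297,157),(650,158),(526,487),(217,486)])
def obj(c): return np.array([(75,60,26),(-75,60,26),(-75,-60,26),(44+c,30+c,26),(44+c,-30-c,26),(-44-c,-30-c,26),(-44-c,30+c,26)])/1e3
def res(q):
    M=R.from_euler("z",q[2]).as_matrix()
    return (proj(f,obj(q[3])@M.T+[q[0],q[1],q[4]])-px).ravel()
s=least_squares(res,[.62,.14,0,2,0]); print(s.x.round(4),np.degrees(s.x[2]),res(s.x).round(1))
res2=lambda q:res(np.r_[q,0]); s=least_squares(res2,[.62,.14,0,2]); print(s.x.round(4),np.degrees(s.x[2]),res2(s.x).round(1))
print(to([.6318,.303,.0235]))
E
```

```text
[ 0.627   0.1428  0.0167  2.5593 -0.    ] 0.9556574874297795 [-0.  -0.1 -0.1  0.2 -0.1 -0.2  0.2  0.5  0.3 -0.1  0.1 -0.5 -0.4  0.1]
[0.627  0.1428 0.0167 2.5586] 0.9557134667505546 [-0.  -0.1 -0.1  0.2 -0.1 -0.2  0.2  0.5  0.3 -0.1  0.1 -0.5 -0.4  0.1]
[-0.06  9.31  2.08]
```

send_rows([
  [-0.06,2,1.04,0,0.85],
  [0,2,1.04,0,0.85],
  [0,2,0,0,0.85],
  [0,1.5,0,0,0.85],
  [0,1.2,0,0,0.85],
  [0,0.6,0,0,0.85],
  [0,0,0,0,0.85],
  [0,0,0,0,0.85],
])

```text
clock: 21.78
tcp_pos: [0.6328, 0.304, 0.0256]
orientation: [-1.215, 1.197, -1.198]
contact_force: [-0.4, -0.1, 0.1]
grip_width: 0.0727
```

```bash
python3 -c "
from h import *
print(tool()[0],to([.6318,.303,.0235]))"
```

```text
[0.63281574 0.30396962 0.02563037] [ 0.1   0.21 -0.1 ]
```

send_rows([
  [0.1,0.2,-0.1,0,0.85],
  [0,0,0,0,0.85],
  [0,0,0,0,0.5],
  [0,0,0,0,0.5],
  [0,0,0,0,0.5],
  [0,0,0,0,0.5],
], force=40)

```text
clock: 22.52
tcp_pos: [0.6316, 0.3029, 0.0232]
orientation: [-1.216, 1.198, -1.198]
contact_force: [-0.7, 0.0, 3.6]
grip_width: 0.0551
```

```bash
python3 -c "
from h import *
p,M,o=tool();print(p,M.round(4).tolist(),o['grip_width'])"
```

```text
[0.63162208 0.30285669 0.02321922] [[0.0152, 0.0006, 0.9999], [-0.9999, 0.0004, 0.0152], [-0.0003, -1.0, 0.0006]] 0.0550940453706378
```

send_rows([
  [0,-0.5,0,0,0.5],
  [0,-1.5,0,0,0.5],
  [0,-2.5,0,0,0.5],
  [2,-2,0,0,0.5],
  [3,0,0,0,0.5],
  [3,0,0,0,0.5],
  [3,0,0,0,0.5],
  [3,0,0,0,0.5],
  [2,0,-0.2,0,0.5],
  [0,0.5,0,0,0.5],
  [0,0,0,0,0.5],
  [0,0,0,0,0.5],
])

```text
clock: 24.02
tcp_pos: [0.6315, 0.1447, 0.0827]
orientation: [-1.217, 1.197, -1.195]
contact_force: [0.2, 0.7, -3.0]
grip_width: 0.055
```

```bash
python3 - <<'E'
from h import *
f=r.grab_frame("wrist"); cv2.imwrite("pics/w14.png",f["image"][:,:,::-1])
np.savez("w14.npz",K=f["camera_matrix"],T=f["cam_to_world"])
p,M,o=tool(); print(p,o["contact_force"],np.degrees(np.arctan2(M[1,2],M[0,2])),to([.6268,.1430,.06]))
E
```

```text
[0.63159269 0.14444535 0.08276745] [ 0.03848956  0.47035919 -2.71807129] 0.9957806215259803 [ 0.14  2.28 -0.48]
```

View pics/w14.png

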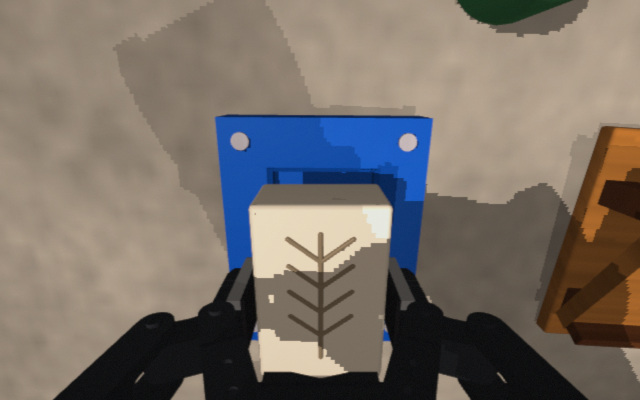

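send_rows([
  [0.14,0.6,-0.48,0,0.5],
  [0,0.8,0,0,0.5],
  [0,0.8,0,0,0.5],
  [0,0.2,0,0,0.5],
  [0,0,0,0,0.5],
  [0,0,0,0,0.5],
])

```text
clock: 24.82
tcp_pos: [0.6273, 0.1412, 0.059]
orientation: [-1.216, 1.198, -1.198]
contact_force: [0.1, 1.2, -3.1]
grip_width: 0.0552
```

```bash
python3 - <<'E'
from h import *
f=r.grab_frame("wrist"); cv2.imwrite("pics/w15.png",f["image"][:,:,::-1])
np.savez("w15.npz",K=f["camera_matrix"],T=f["cam_to_world"])
p,M,o=tool(); print(p,to([.6268,.1430,.052]))
a=cv2.imread("pics/w15.png")
cv2.imwrite("pics/w15a.png",cv2.resize(a[90:280,180:460],None,fx=2.8,fy=2.8,interpolation=cv2.INTER_CUBIC))
H=R.from_euler("z",.0167).as_matrix()
for P in [(75,60,26),(75,-60,26),(46.6,32.6,26),(46.6,-32.6,26)]: print(P,proj(f,H@np.array(P)/1e3+[.627,.1428,0]).round(1))
E
```

```text
[0.62729358 0.1412223  0.05912342] [-0.18  0.71 -0.05]
(75, 60, 26) [[192.2 111.7]]
(75, -60, 26) [[442.5 111.2]]
(46.6, 32.6, 26) [[253.3 169.8]]
(46.6, -32.6, 26) [[382.  169.5]]
```

View pics/w15a.png

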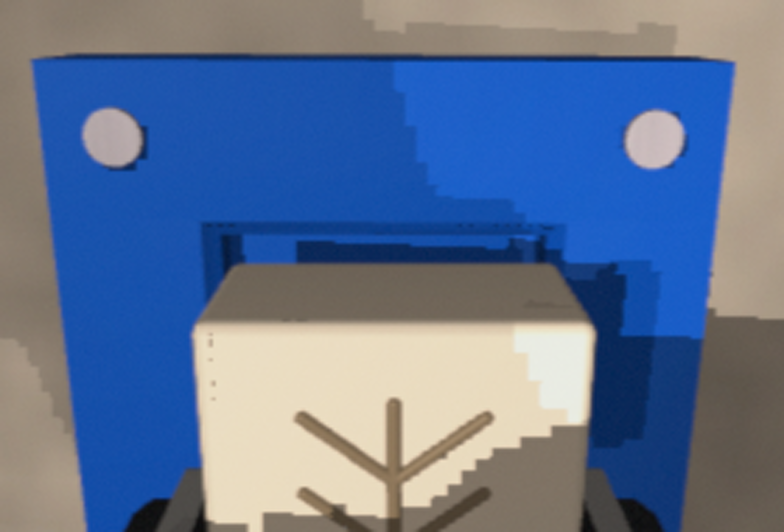

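send_rows([
  [-0.18,0.3,-0.05,0,0.5],
  [0,0.3,0,0,0.5],
  [0,0,0,0,0.5],
  [0,0,0,0,0.5],
])

```text
clock: 25.38
tcp_pos: [0.6265, 0.1429, 0.0528]
orientation: [-1.216, 1.198, -1.198]
contact_force: [0.8, 0.2, -2.6]
grip_width: 0.0552
```

```bash
python3 -c "
from h import *
p,M,o=tool();print(p,np.degrees(np.arctan2(M[1,2],M[0,2])),to([.6268,.1430,.0372]),o['contact_force'])"
```

```text
[0.62651578 0.14294408 0.0527745 ] 0.8709090592895486 [-0.01  1.56  0.03] [ 0.81919645  0.23415002 -2.62732289]
```

send_rows([
  [0,0.2,0.03,0,0.5],
  [0,0.2,0,0,0.5],
  [0,0.2,0,0,0.5],
  [0,0,0,0,0.5],
])

```text
clock: 25.88
tcp_pos: [0.6266, 0.1429, 0.0465]
orientation: [-1.217, 1.198, -1.198]
contact_force: [-0.2, 0.2, -2.3]
grip_width: 0.0549
```

send_rows([
  [0,0.2,0,0,0.5],
  [0,0.2,0,0,0.5],
  [0,0.2,0,0,0.5],
  [0,0,0,0,0.5],
])

```text
clock: 26.38
tcp_pos: [0.6267, 0.1429, 0.0406]
orientation: [-1.217, 1.198, -1.198]
contact_force: [0.1, -0.0, -2.0]
grip_width: 0.0552
```

send_rows([
  [0,0.1,0,0,0.5],
  [0,0.1,0,0,0.5],
  [0,0.1,0,0,0.5],
  [0,0,0,0,0.5],
])

```text
clock: 26.88
tcp_pos: [0.6267, 0.1429, 0.0377]
orientation: [-1.217, 1.198, -1.198]
contact_force: [0.2, 0.0, -1.6]
grip_width: 0.0552
```

Smooth entry with no contact on the walls. Now the last bit down.

send_rows([
  [0,0.05,0,0,0.5],
  [0,0.05,0,0,0.5],
  [0,0,0,0,0.5],
])

```text
clock: 27.25
tcp_pos: [0.6268, 0.1429, 0.0372]
orientation: [-1.216, 1.198, -1.198]
contact_force: [-1.0, -0.4, 1.8]
grip_width: 0.0553
```

send_rows([
  [0,0,0,0,0.7],
  [0,0,0,0,0.85],
  [0,0,0,0,0.85],
  [0,0,0,0,0.85],
  [0,-1,0,0,0.85],
  [0,-3,0,0,0.85],
  [0,-3,-1,0,0.85],
  [0,-3,-2,0,0.85],
  [0,0,-1,0,0.85],
  [0,0,0,0,0.85],
  [0,0,0,0,0.85],
])

```text
clock: 28.62
tcp_pos: [0.5867, 0.1421, 0.136]
orientation: [-1.217, 1.199, -1.198]
contact_force: [-0.9, 0.1, 0.7]
grip_width: 0.0726
```

```bash
python3 - <<'E'
from h import *
f=r.grab_frame("wrist"); cv2.imwrite("pics/w16.png",f["image"][:,:,::-1])
np.savez("w16.npz",K=f["camera_matrix"],T=f["cam_to_world"])
a=cv2.imread("pics/w16.png")
cv2.imwrite("pics/w16a.png",cv2.resize(a[70:280,220:420],None,fx=3.8,fy=2.8,interpolation=cv2.INTER_CUBIC))
g=r.grab_frame("scene"); cv2.imwrite("pics/s16.png",cv2.resize(g["image"][170:290,280:430,::-1],None,fx=5,fy=5,interpolation=cv2.INTER_CUBIC))
print(tool()[0])
E
```

```text
[0.58685678 0.14210428 0.13592807]
```

View pics/w16a.png

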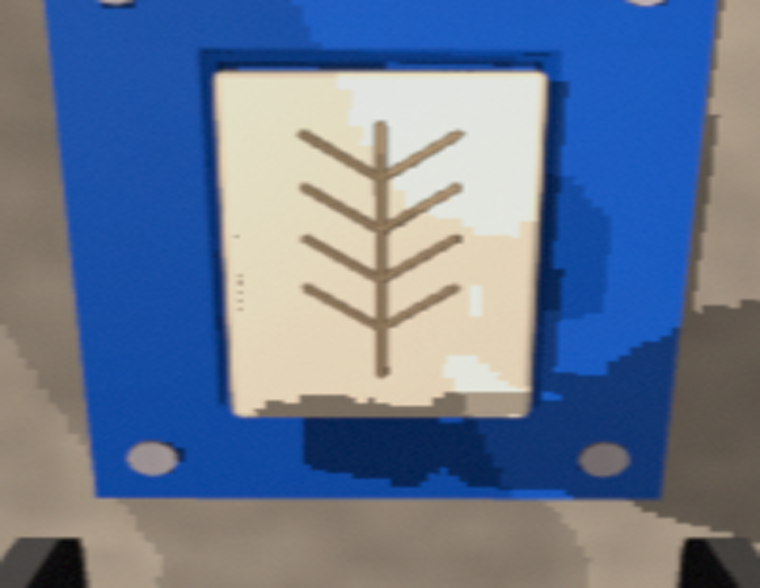

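View pics/s16.png

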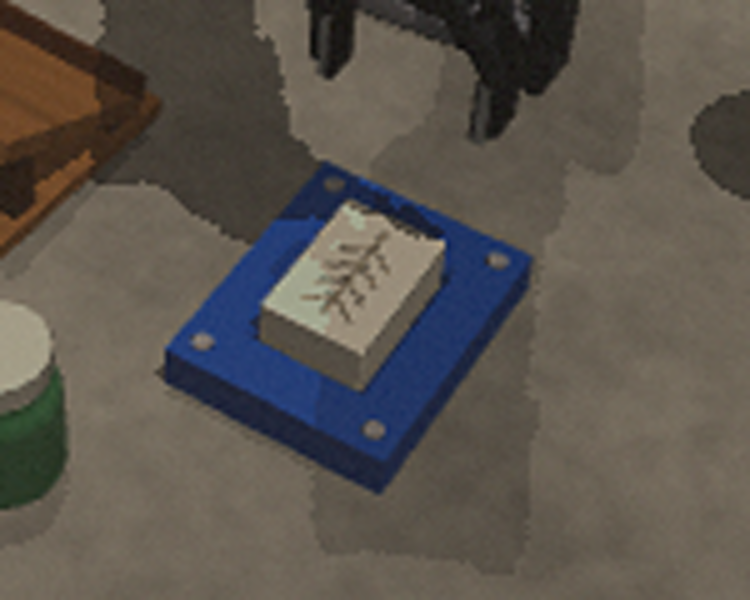

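```bash
python3 - <<'E'
from h import *
d=np.load("w16.npz"); f={"camera_matrix":d["K"],"cam_to_world":d["T"]}
P=np.array([ray(f,(x+.5)/3.8-.5+220,(y+.5)/2.8-.5+70,.048) for x,y in [(215,71),(547,71),(530,416),(233,416)]])
print(P.round(4),P.mean(0)); print(to([.5905,-.23,.2]))
E
```

```text
[[0.6685 0.1713 0.048 ]
 [0.6693 0.1162 0.048 ]
 [0.5861 0.1146 0.048 ]
 [0.5853 0.1703 0.048 ]] [0.62731464 0.14311772 0.048     ]
[37.21 -6.39 -0.2 ]
```

send_rows([
  [3.1,-1,0,0.5,0.6],
  [3.1,-1,0,0.5,0.6],
  [3.1,-1,0,0.4,0.6],
  [3.1,-1,0,0.4,0.6],
  [3.1,-1,0,0.4,0.6],
  [3.1,-1,0,0.4,0.6],
  [3.1,0,0,0.4,0.6],
  [3.1,0,0,0.4,0.6],
  [3.1,0,0,0.4,0.6],
  [3.1,0,0,0,0.6],
  [3.1,0,0,0,0.6],
  [3.1,0,0,0,0.6],
])

```text
clock: 30.22
tcp_pos: [0.5776, -0.2306, 0.1961]
orientation: [-1.185, 1.248, -1.246]
contact_force: [0.1, 0.1, 0.8]
grip_width: 0.0509
```

```bash
python3 -c "
from h import *
p,M,o=tool();print(p,np.degrees(np.arctan2(M[1,2],M[0,2])),to([.57,-.228,.16]),o['contact_force'])"
```

```text
[ 0.57763639 -0.23062884  0.19609028] -2.9350696369463596 [-0.22  3.61 -0.77] [0.11443466 0.12427638 0.77230715]
```

send_rows([
  [-0.2,1.5,-0.4,0,0.6],
  [0,1.5,0,0,0.6],
  [0,0.6,0,0,0.6],
  [0,0,0,0,0.6],
  [0,0,0,0,0.6],
])

```text
clock: 30.85
tcp_pos: [0.5743, -0.2268, 0.1612]
orientation: [-1.185, 1.246, -1.247]
contact_force: [-0.2, 0.8, 0.3]
grip_width: 0.0518
```

```bash
python3 - <<'E'
from h import *
f=r.grab_frame("wrist"); cv2.imwrite("pics/w17.png",f["image"][:,:,::-1])
np.savez("w17.npz",K=f["camera_matrix"],T=f["cam_to_world"])
a=cv2.imread("pics/w17.png")
cv2.imwrite("pics/w17a.png",cv2.resize(a[130:270,260:400],None,fx=5,fy=4.2,interpolation=cv2.INTER_CUBIC))
print(tool()[0],r.get_obs()["grip_width"])
E
```

```text
[ 0.57427363 -0.22702684  0.16134246] 0.051184875558031404
```

View pics/w17.png

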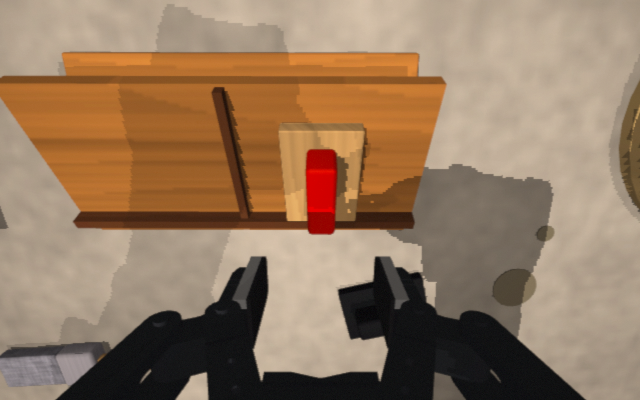

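View pics/w17a.png

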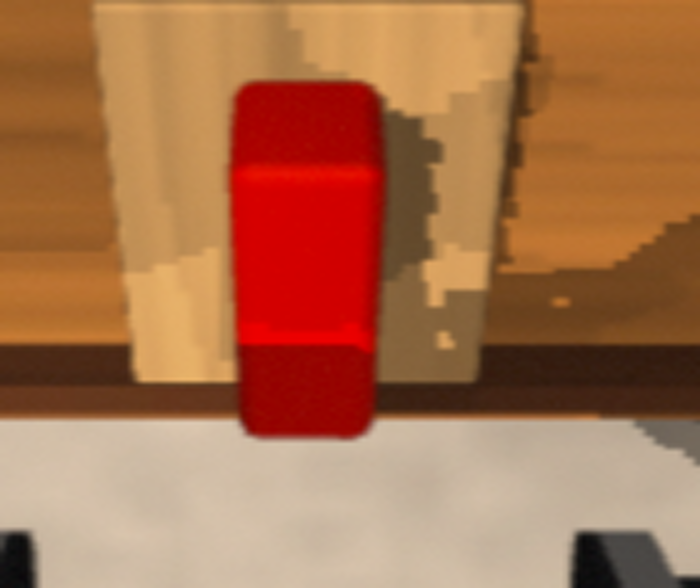

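```bash
python3 - <<'E'
from fit import *
d=np.load("w17.npz"); f={"camera_matrix":d["K"],"cam_to_world":d["T"]}
px=np.array([((x+.5)/5-.5+260,(y+.5)/4.2-.5+130) for x,y in [(95,2),(523,2),(136,382),(476,382),(232,170),(384,170),(240,437),(374,438)]])
co=np.array([(41.7,27.7,12),(41.7,-27.7,12),(-41.7,27.7,12),(-41.7,-27.7,12),(29.5,10,38),(29.5,-10,38),(-29.7,10,38),(-29.7,-10,38)])/1e3
def res(q,pit=np.radians(25)):
    M,t=pose(q[:4],pit); return (proj(f,co@M.T+t)-px).ravel()
s=least_squares(res,[.6,-.23,.04,0]); print(s.x.round(4),np.degrees(s.x[3]),res(s.x).round(1))
M,t=pose(s.x,np.radians(25))
print("bar mid (0,0,25)",(M@[0,0,.025]+t).round(4),"bar top",(M@[0,0,.038]+t).round(4))
for w,y in((.0256,.006),(.0256,.01),(.0256,.002)):
    p,m,o=tool(); print(y,proj(f,m@[-w,y,.011]+p),proj(f,m@[w,y,.011]+p))
E
```

```text
[ 0.6022 -0.2285  0.047  -0.0525] -3.009248094839257 [-0.2  0.2 -0.   0.3  0.3 -0.6 -0.2 -0.5 -1.  -0.1  1.2 -0.  -0.2  0.4
  0.1  0.2]
bar mid (0,0,25) [ 0.5916 -0.228   0.0697] bar top [ 0.5861 -0.2277  0.0815]
0.006 [[266.12641072 257.3905394 ]] [[376.97305469 257.35449321]]
0.01 [[267.44848425 253.41804611]] [[375.57314387 253.38363142]]
0.002 [[264.73604615 261.56822982]] [[378.44526291 261.53042733]]
```

```bash
python3 -c "
from h import *
print(to([.5901,-.2279,.076]))"
```

```text
[0.01 8.54 1.58]
```

send_rows([
  [0,1.5,0.8,0,0.55],
  [0,2,0.78,0,0.55],
  [0,2,0,0,0.55],
  [0,1.5,0,0,0.55],
  [0,0.9,0,0,0.55],
  [0,0,0,0,0.55],
  [0,0,0,0,0.55],
])

```text
clock: 31.78
tcp_pos: [0.59, -0.2282, 0.0824]
orientation: [-1.184, 1.246, -1.248]
contact_force: [0.5, -0.6, -0.7]
grip_width: 0.0467
```

```bash
python3 - <<'E'
from h import *
f=r.grab_frame("wrist"); cv2.imwrite("pics/w18.png",f["image"][:,:,::-1])
print(tool()[0],to([.5901,-.2279,.076]))
E
```

```text
[ 0.59006473 -0.22830107  0.08260428] [-0.04  0.66  0.  ]
```

View pics/w18.png

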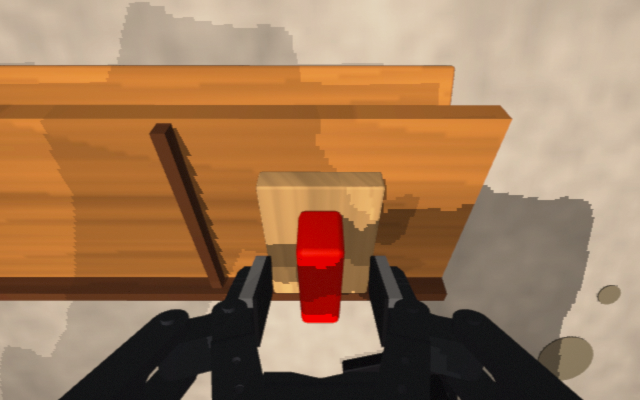

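send_rows([
  [0,0.35,0,0,0.4],
  [0,0.3,0,0,0.4],
  [0,0,0,0,0.4],
  [0,0,0,0,0.4],
])

```text
clock: 32.33
tcp_pos: [0.5896, -0.2281, 0.0753]
orientation: [-1.185, 1.247, -1.247]
contact_force: [0.3, -0.0, 0.2]
grip_width: 0.0346
```

send_rows([
  [0,0,0,0,0.1],
  [0,0,0,0,0.1],
  [0,0,0,0,0.1],
  [0,0,0,0,0.1],
], force=30)

```text
clock: 32.83
tcp_pos: [0.5897, -0.2281, 0.0755]
orientation: [-1.184, 1.246, -1.247]
contact_force: [0.3, -0.2, 1.7]
grip_width: 0.0193
```

send_rows([
  [0,-0.5,0,0,0.1],
  [0,-1.5,0,0,0.1],
  [0,-2.5,0,0,0.1],
  [0,-3,0,0,0.1],
  [-2,-2,0,0,0.1],
  [-3,0,0,0,0.1],
  [-3,0,0,0,0.1],
  [-3,0,0,0,0.1],
  [-3,0,0,0,0.1],
  [-3,0,0,0,0.1],
  [-3,0,0,0,0.1],
  [-3,0,0,0,0.1],
])

```text
clock: 34.33
tcp_pos: [0.6007, 0.0045, 0.1707]
orientation: [-1.185, 1.246, -1.245]
contact_force: [0.1, 0.2, -1.4]
grip_width: 0.0196
```

send_rows([
  [-3,0,0,0,0.1],
  [-3,0,0,0,0.1],
  [-3,0,0,0,0.1],
  [-2,0,0,0,0.1],
  [-1,0,0,0,0.1],
  [0,0,0,-3.8,0.1],
  [0,0,0,0,0.1],
])

```text
clock: 35.2
tcp_pos: [0.6074, 0.1207, 0.1703]
orientation: [-1.216, 1.199, -1.199]
contact_force: [0.2, 0.3, -1.6]
grip_width: 0.0195
```

```bash
python3 - <<'E'
from h import *
f=r.grab_frame("wrist"); cv2.imwrite("pics/w19.png",f["image"][:,:,::-1])
p,M,o=tool();print(p,np.degrees(np.arctan2(M[1,2],M[0,2])),to([.6109,.1429,.12]),o['contact_force'])
E
```

```text
[0.60744739 0.12058359 0.17027035] 0.7200774704854273 [-2.23  5.03  0.37] [-0.34886188  0.13427805 -0.68449047]
```

View pics/w19.png

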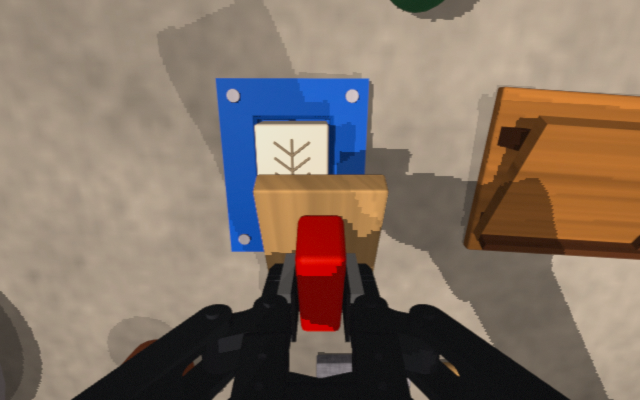

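send_rows([
  [-1.2,0.5,0.2,-0.2,0.1],
  [-1.03,1.5,0.17,0,0.1],
  [0,1.5,0,0,0.1],
  [0,1,0,0,0.1],
  [0,0.5,0,0,0.1],
  [0,0,0,0,0.1],
  [0,0,0,0,0.1],
])

```text
clock: 36.12
tcp_pos: [0.6112, 0.1437, 0.1208]
orientation: [-1.217, 1.195, -1.196]
contact_force: [-0.5, -1.0, -1.2]
grip_width: 0.0197
```

```bash
python3 - <<'E'
from h import *
f=r.grab_frame("wrist"); cv2.imwrite("pics/w20.png",f["image"][:,:,::-1])
p,M,o=tool();print(p,np.degrees(np.arctan2(M[1,2],M[0,2])),to([.6109,.1431,.098]),o['contact_force'])
g=r.grab_frame("scene"); cv2.imwrite("pics/s20.png",cv2.resize(g["image"][140:280,270:430,::-1],None,fx=4,fy=4,interpolation=cv2.INTER_CUBIC))
E
```

```text
[0.61117338 0.14378651 0.12086269] 1.0535097750299915 [ 0.07  2.29 -0.03] [-0.50575803  0.13237998 -0.78078137]
```

View pics/w20.png

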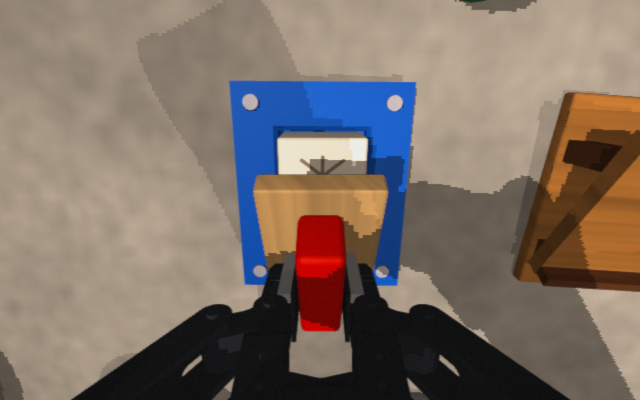

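View pics/s20.png

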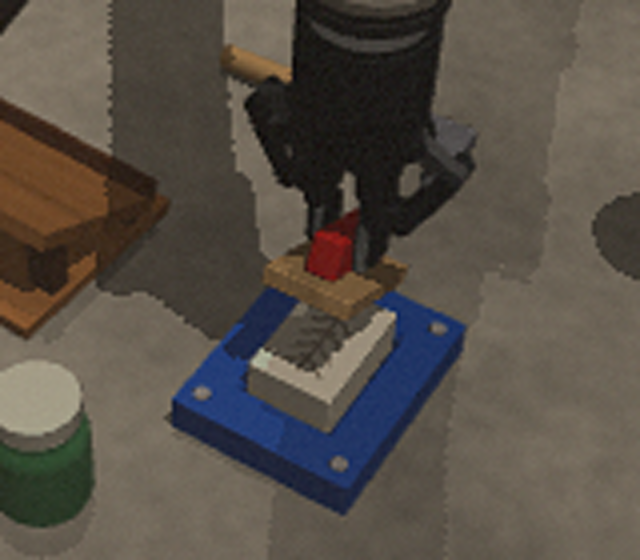

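send_rows([
  [0.07,0.8,0.3,0,0.1],
  [0,0.7,0,0,0.1],
  [0,0.4,0,0,0.1],
  [0,0.2,0,0,0.1],
  [0,0,0,0,0.1],
  [0,0,0,0,0.1],
], force=20)

```text
clock: 36.98
tcp_pos: [0.6139, 0.1433, 0.0995]
orientation: [-1.218, 1.195, -1.196]
contact_force: [0.4, -0.2, -1.3]
grip_width: 0.0194
```

send_rows([
  [0,0.1,0,0,0.1],
  [0,0.1,0,0,0.1],
  [0,0,0,0,0.1],
])

```text
clock: 37.35
tcp_pos: [0.6137, 0.1432, 0.0972]
orientation: [-1.218, 1.196, -1.195]
contact_force: [-1.1, 0.5, 0.0]
grip_width: 0.0195
```

send_rows([
  [0,0.1,0,0,0.1],
  [0,0.1,0,0,0.1],
  [0,0,0,0,0.1],
])

```text
clock: 37.72
tcp_pos: [0.6137, 0.1432, 0.0952]
orientation: [-1.218, 1.195, -1.195]
contact_force: [-0.1, 0.2, -1.2]
grip_width: 0.0193
```

send_rows([
  [0,0.1,0,0,0.1],
  [0,0.1,0,0,0.1],
  [0,0,0,0,0.1],
])

```text
clock: 38.1
tcp_pos: [0.6138, 0.1432, 0.0933]
orientation: [-1.218, 1.195, -1.196]
contact_force: [-0.1, -0.6, -0.3]
grip_width: 0.0194
```

send_rows([
  [0,0.1,0.1,0,0.1],
  [0,0.1,0.1,0,0.1],
  [0,0,0,0,0.1],
])

```text
clock: 38.48
tcp_pos: [0.6158, 0.1433, 0.092]
orientation: [-1.218, 1.196, -1.196]
contact_force: [-1.5, -0.4, 5.6]
grip_width: 0.0197
```

send_rows([
  [0,0.1,0.1,0,0.1],
  [0,0.1,0.1,0,0.1],
  [0,0,0,0,0.1],
])

```text
clock: 38.85
tcp_pos: [0.6183, 0.1433, 0.0903]
orientation: [-1.217, 1.195, -1.196]
contact_force: [-1.3, -0.5, 6.3]
grip_width: 0.0195
```

```bash
python3 - <<'E'
from h import *
f=r.grab_frame("wrist"); cv2.imwrite("pics/w21.png",f["image"][:,:,::-1])
p,M,o=tool();print(p,o['contact_force'])
E
```

```text
[0.61826227 0.14333091 0.09025338] [-1.65653988  0.33933308  6.04979767]
```

View pics/w21.png

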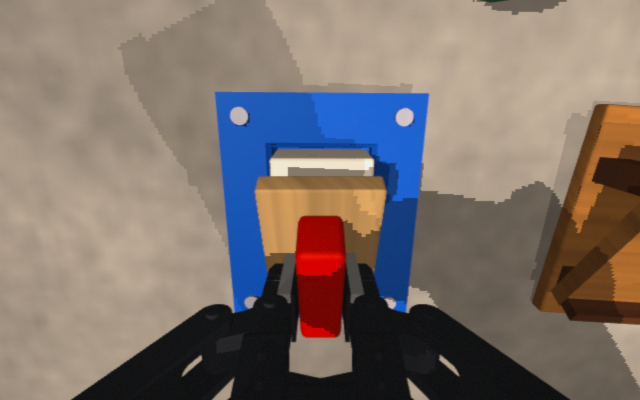

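send_rows([
  [0,0.1,0.1,0,0.1],
  [0,0.1,0.1,0,0.1],
  [0,0.1,0.1,0,0.1],
  [0,0,0,0,0.1],
])

```text
clock: 39.4
tcp_pos: [0.6218, 0.1434, 0.0875]
orientation: [-1.216, 1.194, -1.196]
contact_force: [-0.6, -1.1, 7.7]
grip_width: 0.0195
```

send_rows([
  [0,0.1,0.1,0,0.1],
  [0,0.1,0.1,0,0.1],
  [0,0.1,0.1,0,0.1],
  [0,0,0,0,0.1],
])

```text
clock: 39.9
tcp_pos: [0.625, 0.1434, 0.0846]
orientation: [-1.216, 1.194, -1.197]
contact_force: [-0.1, -1.4, 6.2]
grip_width: 0.0199
```

send_rows([
  [0,0.1,0.1,0,0.1],
  [0,0.1,0.1,0,0.1],
  [0,0.1,0.1,0,0.1],
  [0,0,0,0,0.1],
])

```text
clock: 40.4
tcp_pos: [0.6279, 0.1435, 0.0815]
orientation: [-1.216, 1.194, -1.196]
contact_force: [0.1, 0.1, 6.0]
grip_width: 0.0193
```

```bash
python3 - <<'E'
from h import *
f=r.grab_frame("wrist"); cv2.imwrite("pics/w22.png",f["image"][:,:,::-1])
p,M,o=tool();print(p,o['contact_force'])
E
```

```text
[0.62792214 0.14346731 0.08153613] [-0.47949454 -1.04055304  6.03522698]
```

View pics/w22.png

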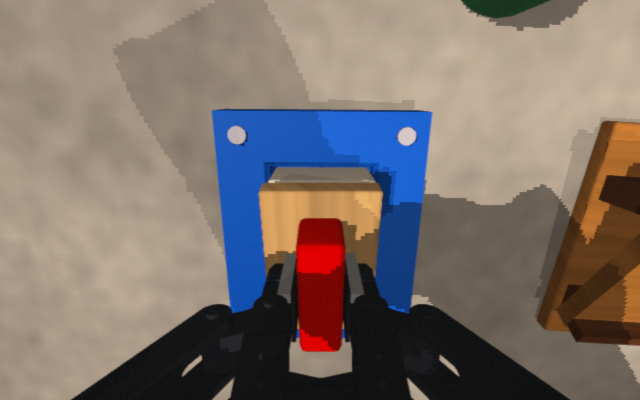

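send_rows([
  [0,0.1,0,0,0.1],
  [0,0.1,0,0,0.1],
  [0,0,0,0,0.1],
])

```text
clock: 40.83
tcp_pos: [0.629, 0.1436, 0.0802]
orientation: [-1.214, 1.193, -1.197]
contact_force: [1.4, -0.9, 7.4]
grip_width: 0.0196
```

send_rows([
  [0,0.1,0,0,0.1],
  [0,0.05,0,0,0.1],
  [0,0,0,0,0.1],
])

```text
clock: 41.2
tcp_pos: [0.6297, 0.1435, 0.0792]
orientation: [-1.213, 1.192, -1.198]
contact_force: [1.7, -0.9, 8.4]
grip_width: 0.0193
```

send_rows([
  [0,0.1,0,0,0.1],
  [0,0,0,0,0.1],
])

```text
clock: 41.45
tcp_pos: [0.6301, 0.1435, 0.0783]
orientation: [-1.212, 1.192, -1.198]
contact_force: [3.2, -1.5, 8.4]
grip_width: 0.0198
```

send_rows([
  [0,0.1,0,0,0.1],
  [0,0,0,0,0.1],
])

```text
clock: 41.7
tcp_pos: [0.6303, 0.1436, 0.0774]
orientation: [-1.212, 1.191, -1.199]
contact_force: [3.0, -1.0, 8.6]
grip_width: 0.0192
```

send_rows([
  [0,0.1,0,0,0.1],
  [0,0,0,0,0.1],
])

```text
clock: 41.95
tcp_pos: [0.6307, 0.1436, 0.0766]
orientation: [-1.211, 1.191, -1.199]
contact_force: [4.8, -1.4, 9.6]
grip_width: 0.0195
```

```bash
python3 - <<'E'
from h import *
f=r.grab_frame("wrist"); cv2.imwrite("pics/w23.png",f["image"][:,:,::-1])
a=cv2.imread("pics/w23.png")
cv2.imwrite("pics/w23a.png",cv2.resize(a[150:370,220:420],None,fx=3.8,fy=2.7,interpolation=cv2.INTER_CUBIC))
p,M,o=tool();print(p,o['contact_force'])
E
```

```text
[0.6306894  0.14356636 0.07661565] [ 4.78060183 -1.09618104 10.21220993]
```

View pics/w23a.png

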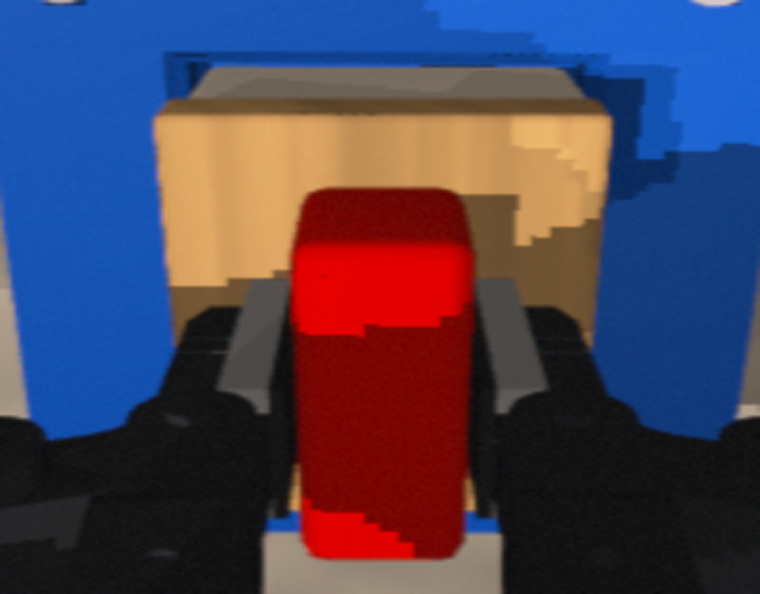

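send_rows([
  [0,0.1,0,0,0.1],
  [0,0,0,0,0.1],
])

```text
clock: 42.25
tcp_pos: [0.6313, 0.1436, 0.076]
orientation: [-1.21, 1.19, -1.199]
contact_force: [5.1, -1.5, 11.2]
grip_width: 0.0191
```

send_rows([
  [0,0.1,0,0,0.1],
  [0,0,0,0,0.1],
])

```text
clock: 42.5
tcp_pos: [0.6319, 0.1436, 0.0754]
orientation: [-1.209, 1.189, -1.2]
contact_force: [4.5, -0.7, 12.7]
grip_width: 0.0195
```

send_rows([
  [0,0.05,0.15,0,0.1],
  [0,0.05,0.15,0,0.1],
  [0,0,0,0,0.1],
])

```text
clock: 42.88
tcp_pos: [0.6322, 0.1435, 0.0753]
orientation: [-1.214, 1.193, -1.198]
contact_force: [-7.9, -3.3, 27.2]
grip_width: 0.0195
```

```bash
python3 - <<'E'
from h import *
f=r.grab_frame("wrist"); cv2.imwrite("pics/w24.png",f["image"][:,:,::-1])
a=cv2.imread("pics/w24.png")
cv2.imwrite("pics/w24a.png",cv2.resize(a[150:370,220:420],None,fx=3.8,fy=2.7,interpolation=cv2.INTER_CUBIC))
p,M,o=tool();print(p,o['contact_force'],M.round(3).tolist())
g=r.grab_frame("scene"); cv2.imwrite("pics/s24.png",cv2.resize(g["image"][150:270,290:410,::-1],None,fx=5,fy=5,interpolation=cv2.INTER_CUBIC))
E
```

```text
[0.63219878 0.14356208 0.07524973] [-7.34943848 -4.0688127  27.91237309] [[0.018, 0.005, 1.0], [-1.0, 0.0, 0.018], [-0.0, -1.0, 0.005]]
```

View pics/w24a.png

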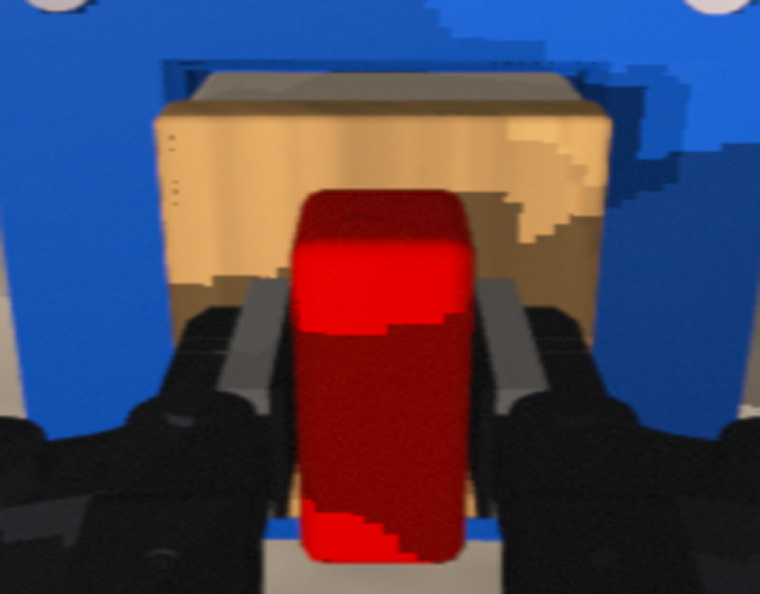

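View pics/s24.png

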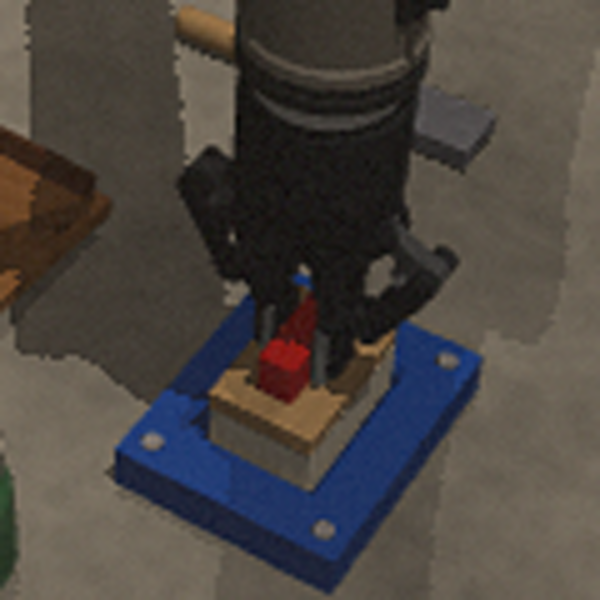

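send_rows([
  [0,-0.2,0,0,0.1],
  [0,-0.2,0,0,0.1],
  [0,-0.3,0,0,0.1],
  [0,-0.3,0,0,0.1],
  [0,0,0,0,0.1],
  [0,0,0,0,0.1],
], force=30)

```text
clock: 43.72
tcp_pos: [0.6296, 0.1435, 0.0806]
orientation: [-1.218, 1.196, -1.195]
contact_force: [-0.5, 1.1, -2.0]
grip_width: 0.0191
```

```bash
python3 - <<'E'
from h import *
f=r.grab_frame("wrist"); cv2.imwrite("pics/w25.png",f["image"][:,:,::-1])
np.savez("w25.npz",K=f["camera_matrix"],T=f["cam_to_world"])
a=cv2.imread("pics/w25.png")
cv2.imwrite("pics/w25a.png",cv2.resize(a[100:370,210:430],None,fx=3.5,fy=2.2,interpolation=cv2.INTER_CUBIC))
p,M,o=tool();print(p,o['contact_force'],M.round(3).tolist())
E
```

```text
[0.62961466 0.1434658  0.08056442] [ 0.56621316  0.79237816 -1.08215051] [[0.019, -0.0, 1.0], [-1.0, -0.0, 0.019], [0.0, -1.0, -0.0]]
```

View pics/w25a.png

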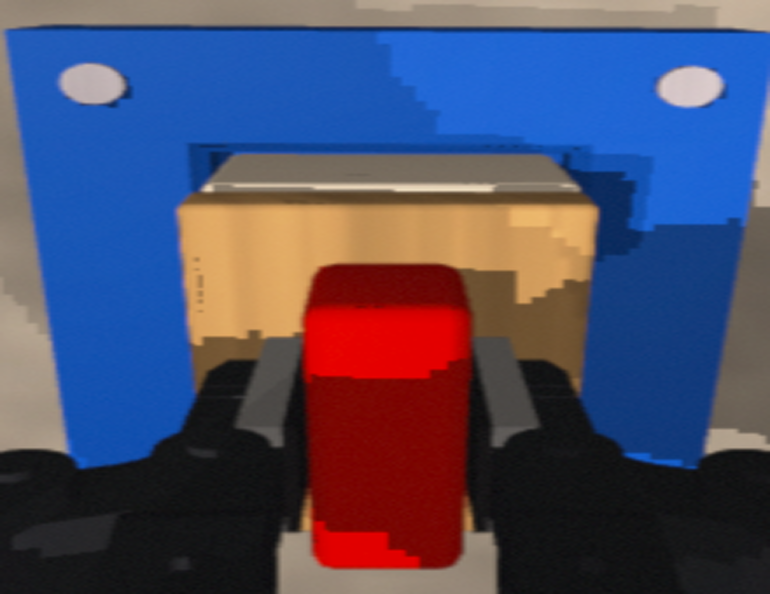

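```bash
python3 - <<'E'
from h import *
d=np.load("w25.npz"); f={"camera_matrix":d["K"],"cam_to_world":d["T"]}
U=lambda x,y:((x+.5)/3.5-.5+210,(y+.5)/2.2-.5+100)
for n,x,y,z in [("mould L",203,187,.048),("mould R",582,187,.048),("cov top L",178,206,.0654),("cov top R",599,206,.0654),("cov bot L",185,195,.0534),("cov bot R",592,195,.0534),
 ("mouth L",189,146,.026),("mouthR",592,148,.026),("plate L",8,30,.026),("plate R",770,33,.026),("bar back L",305,308,.0914),("bar back R",470,308,.0914),("bar front",312,568,.0914),("bar front",463,568,.0914)]:
    print(n,ray(f,*U(x,y),z).round(4))
E
```

```text
mould L [0.6676 0.1715 0.048 ]
mould R [0.6687 0.116  0.048 ]
cov top L [0.6682 0.1721 0.0654]
cov top R [0.6692 0.1166 0.0654]
cov bot L [0.6672 0.1733 0.0534]
cov bot R [0.6682 0.1154 0.0534]
mouth L [0.6727 0.177  0.026 ]
mouthR [0.6733 0.1111 0.026 ]
plate L [0.7012 0.204  0.026 ]
plate R [0.7027 0.0856 0.026 ]
bar back L [0.657  0.1537 0.0914]
bar back R [0.6573 0.135  0.0914]
bar front [0.5983 0.153  0.0914]
bar front [0.5986 0.1334 0.0914]
```

send_rows([
  [0,0.2,0,0,0.1],
  [0,0.1,0,0,0.1],
  [0,0.1,0,0,0.1],
  [0,0.05,0,0,0.1],
  [0,0,0,0,0.1],
])

```text
clock: 44.4
tcp_pos: [0.6298, 0.1435, 0.0763]
orientation: [-1.218, 1.195, -1.195]
contact_force: [0.4, -0.3, -0.1]
grip_width: 0.0193
```

send_rows([
  [0,0.05,0,0,0.1],
  [0,0.05,0,0,0.1],
  [0,0,0,0,0.1],
])

```text
clock: 44.78
tcp_pos: [0.6298, 0.1435, 0.0755]
orientation: [-1.218, 1.195, -1.196]
contact_force: [-1.5, 0.1, 1.7]
grip_width: 0.0191
```

send_rows([
  [0,0.05,0,0,0.1],
  [0,0,0,0,0.1],
  [0,0,0,0,0.3],
  [0,0,0,0,0.5],
  [0,0,0,0,0.5],
  [0,0,0,0,0.5],
  [0,-1,0,0,0.5],
  [0,-2,0,0,0.5],
  [0,-3,0,0,0.5],
  [0,-3,-2,0,0.5],
  [0,0,-2,0,0.5],
  [0,0,0,0,0.5],
])

```text
clock: 46.28
tcp_pos: [0.5894, 0.1431, 0.1668]
orientation: [-1.217, 1.194, -1.195]
contact_force: [0.3, -0.2, 0.1]
grip_width: 0.043
```

```bash
python3 - <<'E'
from h import *
f=r.grab_frame("wrist"); cv2.imwrite("pics/w26.png",f["image"][:,:,::-1])
np.savez("w26.npz",K=f["camera_matrix"],T=f["cam_to_world"])
a=cv2.imread("pics/w26.png")
cv2.imwrite("pics/w26a.png",cv2.resize(a[70:290,220:420],None,fx=3.8,fy=2.7,interpolation=cv2.INTER_CUBIC))
p,M,o=tool();print(p,o['contact_force'],o["grip_width"])
g=r.grab_frame("scene"); cv2.imwrite("pics/s26.png",cv2.resize(g["image"][180:280,300:400,::-1],None,fx=6,fy=6,interpolation=cv2.INTER_CUBIC))
E
```

```text
[0.5901282  0.14283587 0.16632811] [-0.03889892 -0.02567616 -0.14955179] 0.04258175258101457
```

View pics/w26a.png

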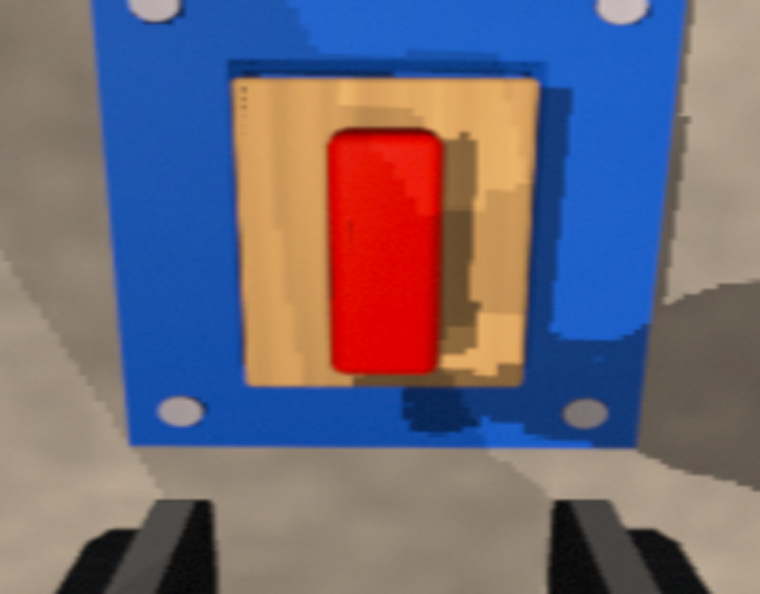

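View pics/s26.png

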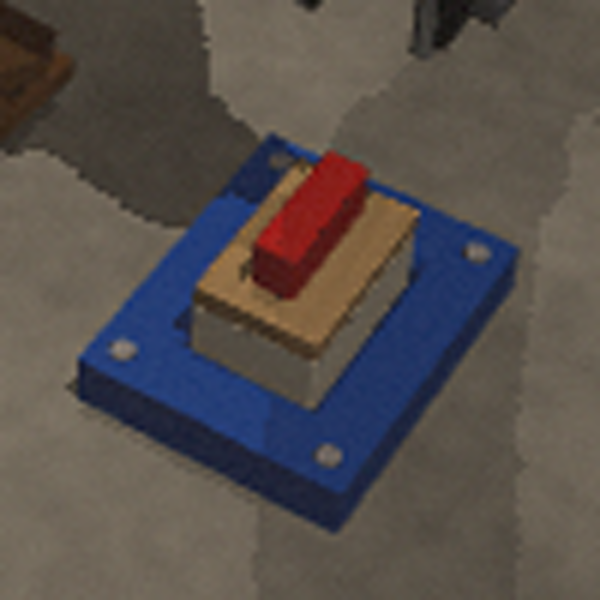

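```bash
python3 - <<'E'
from h import *
d=np.load("w26.npz"); f={"camera_matrix":d["K"],"cam_to_world":d["T"]}
U=lambda x,y:((x+.5)/3.8-.5+220,(y+.5)/2.7-.5+70)
P=np.array([ray(f,*U(*c),.060) for c in [(233,78),(540,78),(523,386),(247,386)]])
print(P.round(4),P.mean(0)); e=(P[0]+P[1]-P[2]-P[3]); print(np.degrees(np.arctan2(e[1],e[0])))
f=r.grab_frame("top"); 
for t in ["jar","pot","brush"]: print(t,[(d["p"],d["rect"]) for d in r.recognise("top",t)])
cv2.imwrite("pics/t26.png",f["image"][:,:,::-1])
E
```

```text
[[0.669  0.172  0.06  ]
 [0.6701 0.1163 0.06  ]
 [0.5866 0.1148 0.06  ]
 [0.5855 0.1707 0.06  ]] [0.62778458 0.14346296 0.06      ]
0.950013478214656
jar [(0.77, [293.0, 116.0, 315.3, 142.3])]
pot [(0.77, [171.5, 256.9, 218.0, 301.9])]
brush [(0.57, [327.5, 275.3, 352.7, 285.1])]
```

View pics/t26.png

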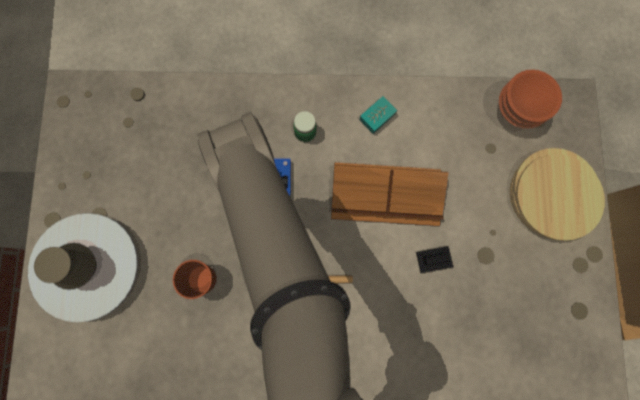

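```bash
python3 -c "
from bench import r
print(r.hand_in()); print(r.get_obs()['clock'])"
```

```text
the job is handed in; nothing more can be done
None
the job is handed in; nothing more can be done
```

The mould is home in the pocket, leaf side up, and the cover lies flat and square on top of it. I handed in at about 46.5 s of the 72 s allowed. No verdict was reported.

**Mould:** I took it off the rack tilted, because the tool can only point down. My first try at the pocket showed the grip was too low on the mould, so I levelled it on free bench beside the holder. I then regripped it higher, lowered it in, and let go at about 2 N of contact.

**Cover:** I gripped it by the red bar and pivoted it level against the mould's top, pressing with at most about 28 N. Then I lifted it a few millimetres, checked that it lined up, and set it down at about 2 N.

**Last checks:**

| Item | Measured position (x, y) | Notes |
|---|---|---|
| Pocket centre | 0.627, 0.143 m | turned about 0.9° |
| Mould, before the cover | 0.627, 0.143 m | turned about 0.9° |
| Mould, while the cover was lifted | about 0.6265, 0.1437 m | shifted under 1 mm |
| Cover | 0.628, 0.1435 m | turned 0.95° |

- **Flatness:** the visible board corners measure about 83.5 × 55.7 mm at the height the cover should have, which fits it lying flat.
- **Jar and pot:** they sit where they started in the top view.
- **Brush:** the arm hid part of it. The visible handle end had not moved.

**Disagreements:** the mould's low edge touched about 3 mm lower than I had worked out, which is why I regripped. The first fits of the cover were off by up to 2.5 pixels until I took a closer picture.

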